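# Set the baguette board to the long portion and bring the loaf up to its stop

### The job

Set the length stop of the baguette board to its longer setting: press the spring button down, keep it down while you push the stop along its rail away from the loaf, and let the button snap up in the strap's other hole. Then gently push the loaf along its groove, without lifting it, until its front end rests against the stop, and move clear. Pick nothing up and leave everything else on the counter where it is.

Things in the scene. Friction and masses are not known exactly. Their poses are not given: they have to be found in the camera images.
- board: Beech baguette board, fixed, 24 mm high, spans x -210..170, y -85..85 mm in its frame; origin at counter height. x: along the loaf towards the stop (longer portions); y: towards the rail. Loaf groove on y = -30 mm between fences 14 mm high, 64 mm apart inside, ending at x = 55 mm. Rail for the stop on y = 54 mm, 52 mm wide, its walls flush with the strap, 34 mm above the counter.
- length_stop (a joint): Travel of the steel length stop along the board's +x, m: 0 = short setting (as found), 0.050 = long (travel ends at 0.0505). Flat strap in the rail, 45 mm wide, 3 thick, top 34 mm above the counter; upright plate at its +x end, top 82 mm, across rail and groove. Two 21 mm holes centred 12 and 62 mm behind the plate's face; at 0 the button locks the hole by the plate, at 0.050 the other.
- stop_face (a point): Point on the stop plate's face that looks at the loaf (to the board's -x), in line with the loaf's axis: 51 mm above the counter, at y = -30 mm of the board; at the short setting at x = 90 mm of the board. Moves with the stop; axes as the board's.
- catch_button (a joint): How far the domed steel spring button (18 mm thick, fixed place in the rail) is pressed down, m: 0 = up, 9.5 mm above the strap; 0.0095 = level with it, spring 3.5 N. Pressed under 6 mm it locks the stop; over 7 mm the stop slides with some 7 to 12 N. After 5 mm of travel the strap itself keeps the button down until the other hole comes, where it springs up. End 0.0145.
- button_top (a point): Centre of the top of the spring button, 43.5 mm above the counter when up, at x = 78, y = 54 mm of the board. Its axis is 12 mm from the stop plate's face at the short setting, so a fingertip standing on it against the plate can press the button and push the stop in one motion. Axes as the board's.
- loaf: Crusty demi-baguette, rigid, loose, 220 mm long, 60 mm wide, round with a flat underside and blunt tapered ends (24 mm across at the tips), 0.16 kg. Origin at its centre, on its axis, 51 mm above the counter as it lies in the groove; its top 81 mm above the counter. x axis along the loaf towards its front end.
- loaf_front (a point): Tip of the loaf's front end (the end next to the stop), on its axis.
- loaf_rear (a point): Tip of the loaf's rear end (away from the stop), on its axis; here it can be pushed.
- honey_jar: Bystander: small jar, 62 mm wide, 86 mm tall, beyond the stop end of the board. Origin at its foot.
- jam_jar_2: Bystander: jar, 65 mm wide, 94 mm tall, behind the bowl side of the board. Origin at its foot.
- sugar_shaker: Bystander: sugar shaker, 44 mm wide, 90 mm tall, close behind the board's loaf side. Origin at its foot.
- pastry_tongs: Bystander: steel pastry tongs, 330 x 65 x 39 mm, lying along the rail side of the board, nearer the robot. Origin at the centre of the underside, x axis along them.
- card_reader: Bystander: card reader, 150 x 68 x 37 mm, at the left front. Origin at the centre of its underside.

How it is judged:
By the outcome, as a careful person would: the job done as asked, in the order asked, and still so for the second after the job is handed in, with the robot touching nothing.
It also fails if it takes over 45 s, if anything falls off the work surface, if the arm or the gripper's body presses on something with over 40 N, if the wrist force passes 120 N, or if a joint passes its speed limit or range.

### The arm

A 6-joint arm with a two-finger parallel gripper is mounted at the origin on a cart in front of the work surface, level with it; the furniture and walls round the work are solid. World frame = base frame: x ahead of the robot, y to its left, z up, the work surface at z = 0. Lengths are in mm, angles in degrees, forces in N, time in s.
With the tool pointing down it reaches from about 350 to 850 mm from the base axis. Payload 8.1 kg.
Tool frame: the origin (TCP) lies midway between the tips of the shut fingers; the grasp point (between the pads) lies 19 mm behind it; x points along the fingers, y is the direction in which the jaws open and shut, and the axes are right-handed (so a half turn about x gives the same grasp; the last joint's range is limited). The gripper opens to 85 mm and grips with 20 to 120 N. Pads are 22 mm wide; open, the fingers measure 114 mm over their backs; the gripper's body (76 mm by 85 mm) begins 54 mm behind the grasp point. The pads swing forward as they close: fully open they stand 13 mm farther back than shut.
Start: joints at [60.424, 7.471, 85.268, -0, 87.261, -4.893], TCP at [250.538, 545.193, 192.392] pointing down, gripper open.
Joint ranges: [-169.43, 169.43], [-51.17, 129.36], [1.28, 143.12], [-76.62, 256.62], [0, 156.53], [-152.29, 152.29]. Speed limits (degrees/s): [136.94, 136.94, 159.86, 180, 180, 180].

### API

Orientations are given as [roll, pitch, yaw] about the fixed x, y, z axes, in that order (R = Rz(yaw) Ry(pitch) Rx(roll)).
In Python, from bench import sense, snapshot, hand_in gives the robot as it stands.
- The arm moves only by the tool drive_tool, never from a script. Its argument "deltas" is a list of rows, each a list of 7 numbers: the closure in counts, from 0 (fully open) to 255 (shut), then the shift along the tool's x, y, z in m, then the turn, a rotation vector about the tool's x, y, z in rad. A call has exactly 10 rows; each row is the pose to reach, as a shift and turn from the pose commanded when the call began, along the tool's axes at that moment; what a row does not reach only later rows make up. A row lasts 1/12 s, in which the tool goes at most 41.7 mm and 7.16 degrees, less where a joint would pass 70% of its speed; a pose out of reach is approached as far as the arm can. A call with a gripper value outside its range is refused whole. The fingers move at their own pace and stop on an object; "squeeze" is the grip in N (left out, the last holds). Time passes only in rows, so rows that repeat a pose let the fingers close, or fill a call up. It gives the time, the measured TCP pose, the force and the opening at its end, in the units of the state.
- sense(): the state, without advancing time (a new reading comes with each control period).
- snapshot(name): name is "side" or "top" or "wrist"; returns a dict with "frame" (420x560x3 uint8, blue, green, red), "fx", "fy", "cx", "cy" (pixels), "rvec" (rotation vector, rad) and "tvec" (3), from world to camera coordinates, as OpenCV has them. Camera axes: x right, y down, z forward; pixel columns grow to the right and rows downward; lengths in mm; the calibration is good to about 2 mm. A picture is of the moment at which its call begins. There is no depth.
- hand_in(): hands the job in, once; it reports no verdict.
The state is a dict: "time": time; "joint_pos": joint angles; "qd": joint speeds; "joint_efforts": joint torques, N m; "tool_pos": TCP position; "tcp_rot": TCP orientation; "ft_force": force on the tool from outside, world axes, zero at the start; "wrist_torque": the same for the moment, N m; "finger_gap": finger opening in mm.
Only numpy, scipy, OpenCV 4.12 (cv2) and the standard library are available. Lean on these libraries where they do the work, as an engineer would, in place of code of your own. Each camera call takes 0.05 s, during which the arm holds its last target.

## Working session

There is one attempt and no reset: what is moved stays moved. The work goes in short steps, Python scripts to look and compute and a tool call to move; the robot and the scene stay as the last step left them, time stands still between calls to the robot, and variables do not carry over. Pictures are saved under pics/ and viewed, and the job is handed in when it is done.

Besides the shell and the picture viewer there is one more tool, called after ">>>" as name(argument=value, ...), one argument or row to a line, values as JSON. drive_tool: Moves the arm, as the interface text tells. Its arguments: {"type":"object","properties":{"deltas":{"type":"array","items":{"type":"array","items":{"type":"number"}}},"squeeze":{"type":"number"}},"required":["deltas"]}

```bash
mkdir -p pics; ls
python3 - <<'E'
from bench import sense,snapshot
import cv2
s=sense();print(s)
for n in("side","top"):
    d=snapshot(n);cv2.imwrite(f"pics/{n}0.png",d["frame"]);print(n,[d[k] for k in("fx","fy","cx","cy","rvec","tvec")])
E
```

```text
pics
{'time': 0.0, 'joint_pos': array([ 6.04236588e+01,  7.51539037e+00,  8.53300985e+01,  6.46481676e-04,
        8.72612615e+01, -4.89301669e+00]), 'qd': array([-0.05707414,  0.08213008, -0.01472137, -0.01315303, -0.0852594 ,
        0.02969158]), 'joint_efforts': array([-7.68500850e-04, -5.69421458e+01, -5.00535750e+01, -6.26857600e-04,
        1.52245606e-02, -9.17408272e-06]), 'tool_pos': array([250.22673814, 544.64307446, 191.33370487]), 'tcp_rot': array([ -95.23956891,   89.89324769, -119.9229249 ]), 'ft_force': array([ 0.14912071, -0.67474703, -0.19635391]), 'wrist_torque': array([-0.02487121,  0.00869389, -0.02187494]), 'finger_gap': 85.56518123155034}
side [422.49013396234886, 422.49013396234886, 272.6266262404611, 206.27616847355372, array([ 1.96019623, -0.0528856 ,  0.0417322 ]), array([-573.02477654,   86.19466161, 1107.62951367])]
top [383.0842122601095, 383.0842122601095, 277.05645420308895, 207.25807282112928, array([ 2.13536045, -2.08263005,  0.21450946]), array([  13.70752567,  539.66326085, 1028.95931924])]
```

View pics/side0.png

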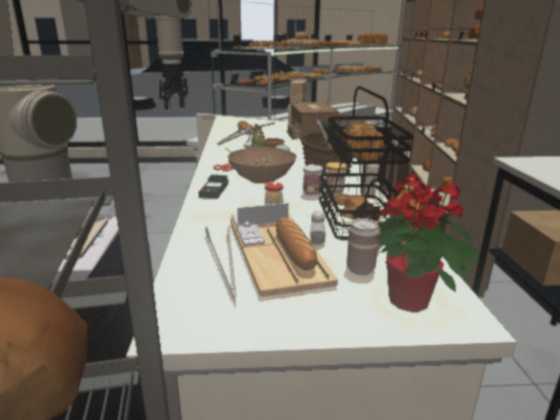

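View pics/top0.png

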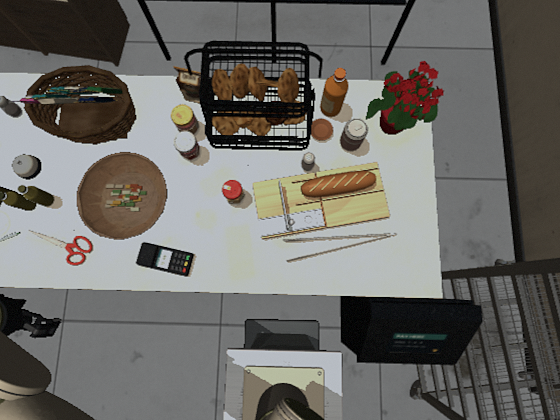

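The top view shows the board at about (320,200) px, with the stop end at the image left and the rail towards the robot. I'll zoom in on it.

```bash
cat > h.py <<'E'
import numpy as np,cv2
from bench import sense,snapshot
def KRt(d):
    K=np.array([[d["fx"],0,d["cx"]],[0,d["fy"],d["cy"]],[0,0,1]]);return K,cv2.Rodrigues(d["rvec"])[0],np.array(d["tvec"]).reshape(3)
def px(d,P):
    K,R,t=KRt(d);return cv2.projectPoints(np.array(P,float).reshape(-1,3),d["rvec"],d["tvec"],K,None)[0].reshape(-1,2)
def back(d,u,v,z):
    K,R,t=KRt(d);r=R.T@np.linalg.inv(K)@np.array([u,v,1.]);c=-R.T@t;return c+r*(z-c[2])/r[2]
def crop(d,x0,y0,w,h,s,fn):
    im=d["frame"][y0:y0+h,x0:x0+w];cv2.imwrite(fn,cv2.resize(im,None,fx=s,fy=s,interpolation=cv2.INTER_CUBIC))
E
python3 - <<'E'
from h import *
crop(snapshot("top"),240,150,160,120,5,"pics/topz.png")
crop(snapshot("side"),190,180,160,120,5,"pics/sidez.png")
E
```

```text
(no output)
```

View pics/topz.png

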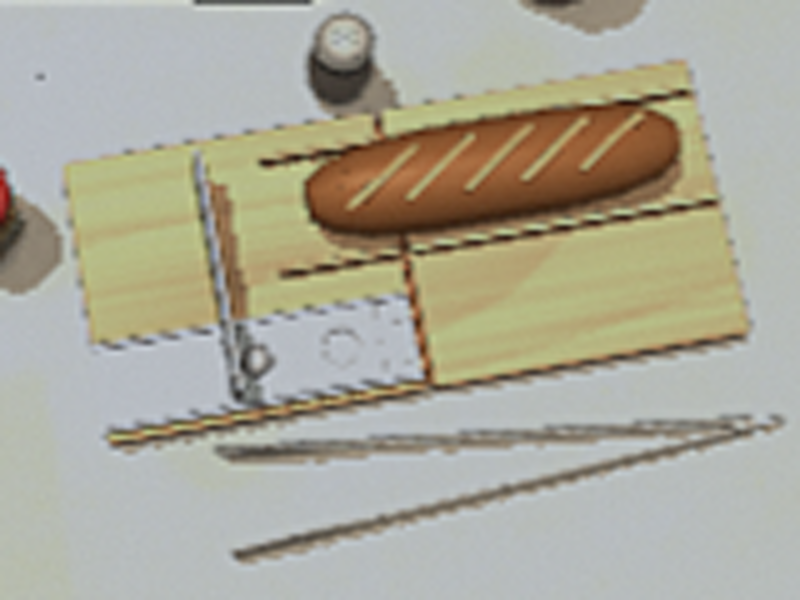

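View pics/sidez.png

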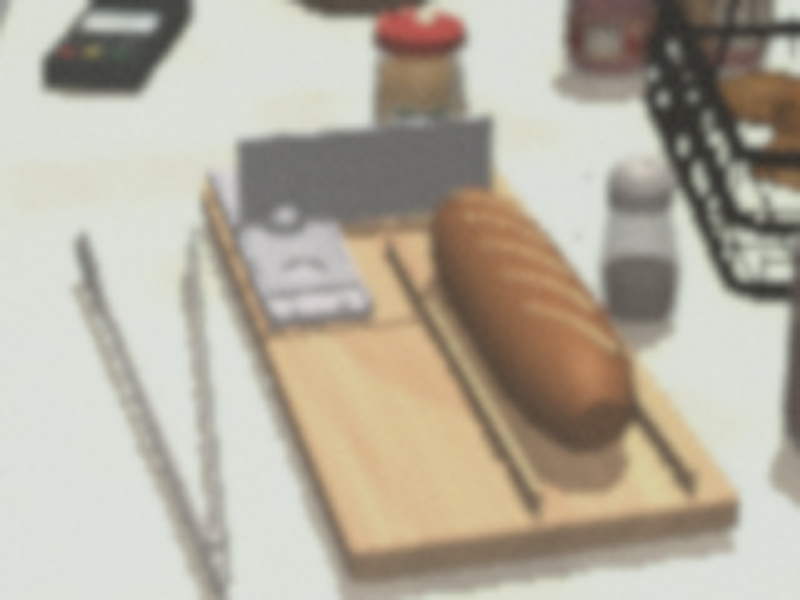

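```bash
cat > fit.py <<'E'
from h import *
from scipy.optimize import least_squares
T=snapshot("top");S=snapshot("side")
ct=[((-210,-85,24),(690,62)),((170,-85,24),(65,165)),((-210,85,24),(748,331)),((78,54,43.5),(258,356)),((55,2,38),(281,272)),((55,-62,38),(262,162))]
cs=[((-210,-85,24),(738,500)),((-210,85,24),(350,555)),((78,54,43.5),(285,210)),((55,2,38),(388,245))]
def w(p,P):
    c,s=np.cos(p[2]),np.sin(p[2]);P=np.atleast_2d(np.array(P,float));return np.c_[p[0]+c*P[:,0]-s*P[:,1],p[1]+s*P[:,0]+c*P[:,1],P[:,2]]
def res(p,split=False):
    a=px(T,w(p,[c[0] for c in ct]))-(np.array([c[1] for c in ct])/5+[240,150])
    b=px(S,w(p,[c[0] for c in cs]))-(np.array([c[1] for c in cs])/5+[190,180])
    return (a,b) if split else np.r_[a.ravel(),b.ravel()]
r=least_squares(res,[500,0,np.pi/2],loss="soft_l1");p=r.x
print(p[0],p[1],np.degrees(p[2]));print(np.round(res(p,True)[0],1),np.round(res(p,True)[1],1))
np.save("board.npy",p)
for n,P in dict(button=(78,54,43.5),face=(90,-30,51),loafg=(-80,-30,51)).items():print(n,w(p,P))
# loaf tips in board frame from top, at axis height ; widest outline at z=51
def tob(P):
    c,s=np.cos(p[2]),np.sin(p[2]);d=P[:2]-p[:2];return np.array([c*d[0]+s*d[1],-s*d[0]+c*d[1]])
for n,q in dict(front=(305,192),rear=(681,140)).items():print(n,tob(back(T,240+q[0]/5,150+q[1]/5,51)),back(T,240+q[0]/5,150+q[1]/5,51))
for n,q,z in [("tong",(780,422),10),("tong2",(220,452),20),("tong3",(235,555),20),("shaker",(340,90),0),("honeytop",(0,200),86)]:print(n,tob(back(T,240+q[0]/5,150+q[1]/5,z)))
E
python3 fit.py
```

```text
570.229532023788 -81.31335749700655 1901.4036720993893
[[-0.2 -1.4]
 [-0.5 -0.8]
 [ 1.4 -0.3]
 [ 0.1  0.2]
 [ 0.1 -1.5]
 [-0.1 -0.6]] [[ 0.  -0.1]
 [-1.4  0.2]
 [-1.5  0.8]
 [-0.7 -2.8]]
button [[501.87339984 -15.53008308  43.5       ]]
face [[581.84247225  12.8415129   51.        ]]
loafg [[ 615.45490043 -153.8024329    51.        ]]
front [ 34.89537989 -34.79689511] [597.4399641  -40.22681672  51.        ]
rear [-185.02252666  -27.57282535] [ 633.84071322 -257.23155922   51.        ]
tong [-216.07408926  138.91396789]
tong2 [108.45579988 100.88543743]
tong3 [110.43600785 160.28507887]
shaker [  -3.45763982 -106.91045901]
honeytop [206.54132649 -51.02992297]
```

```bash
cat > mv.py <<'E'
from h import *
from scipy.spatial.transform import Rotation as Ro
p=np.load("board.npy");yaw=p[2]
def b2w(P):
    c,s=np.cos(p[2]),np.sin(p[2]);return np.array([p[0]+c*P[0]-s*P[1],p[1]+s*P[0]+c*P[1],P[2]])
def w2b(P):
    c,s=np.cos(p[2]),np.sin(p[2]);d=np.array(P)[:2]-p[:2];return np.array([c*d[0]+s*d[1],-s*d[0]+c*d[1],P[2]])
def cur():
    s=sense();return np.array(s["tool_pos"]),Ro.from_euler("xyz",s["tcp_rot"],degrees=True),s
def des(sign):
    x=np.array([0,0,-1.]);y=sign*np.array([-np.sin(yaw),np.cos(yaw),0]);return Ro.from_matrix(np.c_[x,y,np.cross(x,y)])
def delta(target,Rt,P=None):
    a,R,s=cur()
    if P is not None:a=np.array(P)
    return np.round(R.inv().apply(np.array(target)-a)/1000,4),np.round((R.inv()*Rt).as_rotvec(),4)
E
python3 - <<'E'
from mv import *
P,R,s=cur();print(R.as_matrix().round(3))
for sg in(1,-1):print(sg,delta(b2w((50,54,192)),des(sg)),delta(b2w((20,54,192)),des(sg)))
crop(snapshot("wrist"),0,0,560,420,1,"pics/w0.png")
d=snapshot("wrist");K,Rc,t=KRt(d);print("cam in tool",R.inv().apply(-Rc.T@t-P),"\n",(Rc@R.as_matrix()).round(2))
E
```

```text
[[-0.     0.418  0.909]
 [-0.     0.909 -0.418]
 [-1.    -0.001 -0.   ]]
1 (array([ 3.00e-04, -4.27e-01,  4.79e-01]), array([-2.2006e+00, -6.0000e-04,  3.0000e-04])) (array([ 3.000e-04, -4.512e-01,  4.967e-01]), array([-2.2006e+00, -6.0000e-04,  3.0000e-04]))
-1 (array([ 3.00e-04, -4.27e-01,  4.79e-01]), array([9.41e-01, 2.00e-04, 5.00e-04])) (array([ 3.000e-04, -4.512e-01,  4.967e-01]), array([9.41e-01, 2.00e-04, 5.00e-04]))
cam in tool [-182.78759713    0.21376432  -74.82753271] 
 [[-0.    1.   -0.  ]
 [-0.3   0.    0.96]
 [ 0.96  0.    0.3 ]]
```

View pics/w0.png

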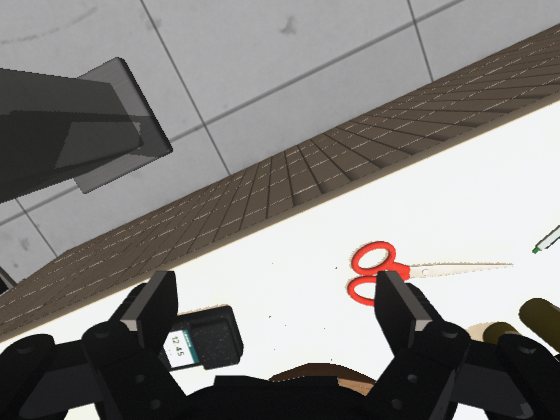

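>>> drive_tool(
  deltas=[
    [255,0,-0.0265,0.029,0.055,0,0],
    [255,0,-0.053,0.058,0.11,0,0],
    [255,0,-0.0795,0.087,0.165,0,0],
    [255,0,-0.106,0.116,0.22,0,0],
    [255,0,-0.1325,0.145,0.275,0,0],
    [255,0,-0.159,0.174,0.33,0,0],
    [255,0,-0.1855,0.203,0.385,0,0],
    [255,0,-0.212,0.232,0.44,0,0],
    [255,0,-0.2385,0.261,0.495,0,0],
    [255,0,-0.265,0.29,0.55,0,0],
  ],
  squeeze=20,
)

```text
time: 1.23
tool_pos: [403.8, 181.6, 192.7]
tcp_rot: [73.6, 89.9, 17.3]
ft_force: [0.3, 0.2, 0.6]
finger_gap: 0.1
```

Run:
```python
from mv import *
P,R,s=cur();print(P,s["time"],delta(b2w((20,54,192)),des(-1)))
```

```text
[403.79202709 181.56042991 192.72418829] 1.2333 (array([ 0.0008, -0.0496,  0.2721]), array([ 3.885e-01,  1.000e-04, -1.000e-03]))
```

>>> drive_tool(
  deltas=[
    [255,0,-0.006,0.034,0.05,0,0],
    [255,0,-0.0125,0.068,0.1,0,0],
    [255,0,-0.0185,0.102,0.15,0,0],
    [255,0,-0.025,0.136,0.2,0,0],
    [255,0,-0.031,0.17,0.25,0,0],
    [255,0,-0.037,0.204,0.3,0,0],
    [255,0,-0.0435,0.238,0.35,0,0],
    [255,0,-0.0495,0.272,0.3885,0,0],
    [255,0,-0.0495,0.272,0.3885,0,0],
    [255,0,-0.0495,0.272,0.3885,0,0],
  ],
)

```text
time: 2.07
tool_pos: [513.7, -71.9, 192.1]
tcp_rot: [-112.1, 90.0, 169.3]
ft_force: [-0.6, 0.8, 0.6]
finger_gap: -0.0
```

Run:
```python
from mv import *
P,R,s=cur();print(P,w2b(P),s["tcp_rot"],s["ft_force"],R.as_matrix().round(3))
d=snapshot("wrist");crop(d,0,0,560,420,1.42,"pics/w1.png")
print(px(d,[b2w(q) for q in [(78,54,43.5),(90,28,34),(90,80,34),(55,2,38),(28,54,34),(170,85,34),(-210,85,24)]]).round(1)*1.42)
crop(snapshot("top"),180,130,240,180,3.3,"pics/t1.png")
```

```text
[513.7362858  -71.88295315 192.1295669 ] [ 20.41408807  53.51340396 192.1295669 ] [-112.09633117   89.96697207  169.27733572] [-0.61964133  0.82179457  0.60417073] [[-0.001  0.98   0.197]
 [ 0.     0.197 -0.98 ]
 [-1.    -0.001 -0.   ]]
[[389.648 177.642]
 [427.846 158.756]
 [351.45  158.756]
 [464.624 211.296]
 [389.79  248.5  ]
 [340.374  26.696]
 [355.142 511.768]]
```

View pics/w1.png

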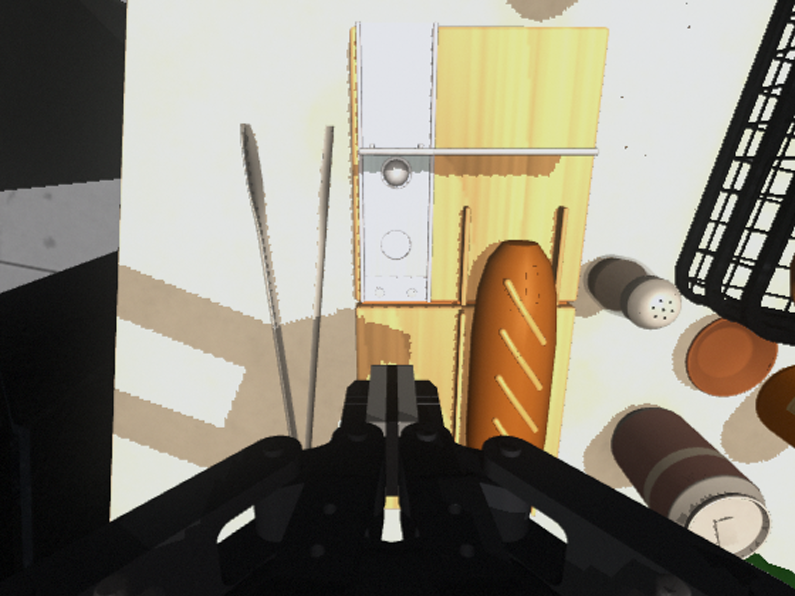

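Run:
```python
from mv import *
from scipy.optimize import least_squares
d=snapshot("wrist")
c=[((78,54,43.5),(397,172)),((28,54,34),(396,244)),((55,2,38),(471,208)),((55,-62,38),(557,208)),((170,-85,24),(607,28))]
def w(p,P):
    c_,s=np.cos(p[2]),np.sin(p[2]);P=np.array(P,float);return np.c_[p[0]+c_*P[:,0]-s*P[:,1],p[1]+s*P[:,0]+c_*P[:,1],P[:,2]]
tgt=np.array([x[1] for x in c])/1.42
f=lambda q:(px(d,w(q,[x[0] for x in c]))-tgt).ravel()
r=least_squares(f,p,loss="soft_l1");q=r.x
print(q[:2],np.degrees(q[2])-1800,f(q).reshape(-1,2).round(1))
np.save("board2.npy",q)
for P in[(78,54,43.5),(-185,-30,51)]:print(w(p,[P]),w(q,[P]))
def tob(P):
    cc,s=np.cos(q[2]),np.sin(q[2]);dd=P[:2]-q[:2];return np.array([cc*dd[0]+s*dd[1],-s*dd[0]+cc*dd[1]])
for u,v,z in[(520,241,51),(480,330,51),(556,330,51),(400,154,82),(580,154,82),(397,172,43.5),(396,244,34)]:print((u,v),tob(back(d,u/1.42,v/1.42,z)))
T=snapshot("top")
for u,v in((305,192),(681,140)):print(tob(back(T,240+u/5,150+v/5,51)))
```

```text
[572.63025328 -75.91979261] 101.16771501728203 [[-1.1  0.8]
 [-0.9  0.3]
 [-0.6 -0.3]
 [ 3.9  0.1]
 [ 2.3 -0.6]]
[[501.87339984 -15.53008308  43.5       ]] [[504.5456105   -9.85557069  43.5       ]]
[[ 636.21551783 -256.72957589   51.        ]] [[ 637.8932776  -251.60626806   51.        ]]
(520, 241) [ 34.21715571 -31.01962278]
(480, 330) [-30.55419785  -7.79495592]
(556, 330) [-30.16952507 -62.45923939]
(400, 154) [90.48991903 51.7608935 ]
(580, 154) [ 91.22646049 -53.21905661]
(397, 172) [78.70497988 52.96581991]
(396, 244) [28.36168539 53.05388113]
[ 30.21192583 -31.25299692]
[-189.73386612  -24.93465793]
```

The wrist view shows the button at (397,172) px, the spare hole at (396,244), the plate edge at row 154, and the loaf front tip at (520,241). The refit agrees with the given sizes to about 1 mm. I'll go above the button next.

Run:
```python
import numpy as np
q=np.load("board2.npy");q[2]%=2*np.pi;c,s=np.cos(q[2]),np.sin(q[2]);a=np.array([.5,-1]);q[:2]+=[c*a[0]-s*a[1],s*a[0]+c*a[1]];np.save("board.npy",q);print(q)
from mv import *
print(w2b(cur()[0]),delta(b2w((76,54,100)),des(-1)),delta(b2w((76,54,50)),des(-1)))
```

```text
[573.51447694 -75.23557881   1.76570972]
[ 17.55424242  57.8787265  192.44507688] (array([ 0.0925,  0.0043, -0.0584]), array([ 0.0081, -0.0003, -0.    ])) (array([ 0.1425,  0.0043, -0.0584]), array([ 0.0081, -0.0003, -0.    ]))
```

>>> drive_tool(
  deltas=[
    [255,0,0.001,-0.02,0.008,0,0],
    [255,0.01,0.0043,-0.045,0.008,0,0],
    [255,0.02,0.0043,-0.0584,0.008,0,0],
    [255,0.045,0.0043,-0.0584,0.008,0,0],
    [255,0.075,0.0043,-0.0584,0.008,0,0],
    [255,0.1,0.0043,-0.0584,0.008,0,0],
    [255,0.12,0.0043,-0.0584,0.008,0,0],
    [255,0.135,0.0043,-0.0584,0.008,0,0],
    [255,0.138,0.0043,-0.0584,0.008,0,0],
    [255,0.138,0.0043,-0.0584,0.008,0,0],
  ],
)

```text
time: 3.1
tool_pos: [504.8, -11.1, 53.5]
tcp_rot: [-109.7, 89.9, 171.5]
ft_force: [0.1, -0.0, 0.3]
finger_gap: -0.0
```

Run:
```python
from mv import *
P,R,s=cur();print(P,w2b(P),s["ft_force"],s["wrist_torque"])
d=snapshot("wrist");crop(d,0,0,560,420,1.42,"pics/w2.png")
crop(snapshot("side"),190,180,160,120,5,"pics/s2.png")
```

```text
[504.83653861 -11.12663099  53.47903221] [76.19666051 54.96076173 53.47903221] [ 0.09185533 -0.0202806   0.25324198] [ 0.00494978  0.02198692 -0.0050102 ]
```

View pics/w2.png

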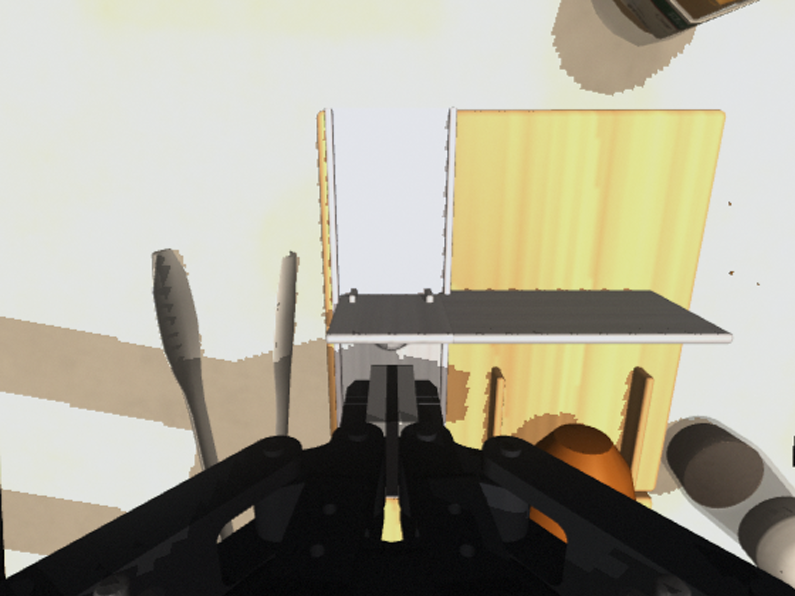

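View pics/s2.png

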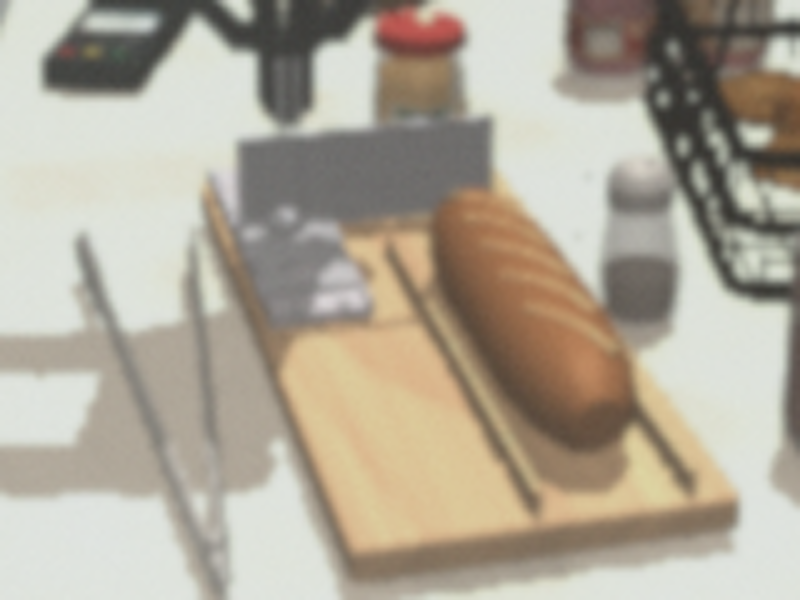

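Run:
```python
from mv import *
P,R,s=cur();print(P,s["time"])
d=snapshot("wrist");S=snapshot("side")
Z=R.as_matrix()
for n,Q in dict(tcp=P,up40=P+[0,0,40],but=b2w((78,54,43.5)),pt=b2w((90,54,82))).items():print(n,px(d,Q)*1.42,(px(S,Q)-[190,180])*5)
crop(S,190,140,160,120,5,"pics/s3.png")
```

```text
[506.7944019  -11.72208741  55.67358146] 3.2
tcp [[389.47330628 342.5157852 ]] [[286.47610805 189.33635994]]
up40 [[389.21749785 388.99238626]] [[285.0500199  118.30898675]]
but [[387.5670455  325.76099488]] [[284.29311837 208.60558599]]
pt [[386.82966462 332.09622771]] [[278.45561926 132.41405539]]
```

View pics/s3.png

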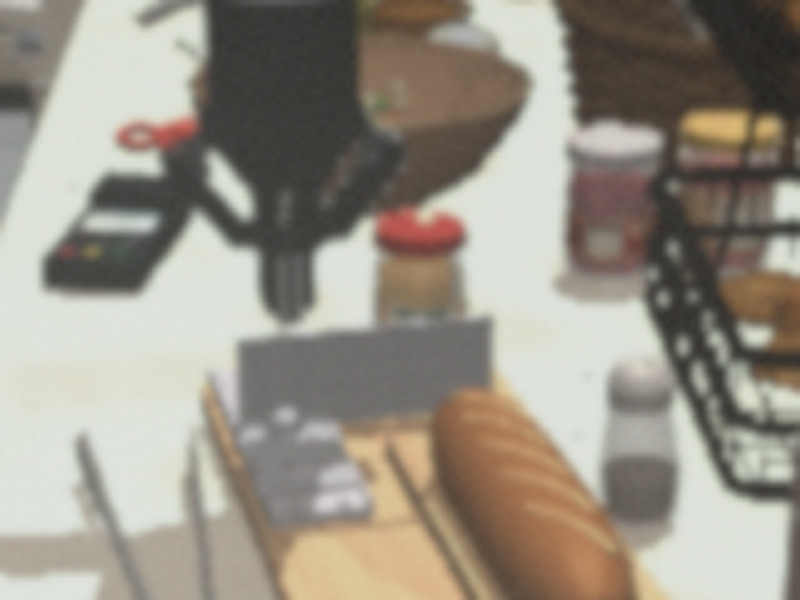

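The side view shows the fingertip about 38 mm higher than the reported TCP: it appears at row 322, where the TCP should project to about row 389. The wrist view agrees. I'll go down a little, staying within the button's stroke if the TCP is right, and look again.

>>> drive_tool(
  deltas=[
    [255,0.002,0,0,0,0,0],
    [255,0.004,0,0,0,0,0],
    [255,0.006,0,0,0,0,0],
    [255,0.008,0,0,0,0,0],
    [255,0.01,0,0,0,0,0],
    [255,0.012,0,0,0,0,0],
    [255,0.014,0,0,0,0,0],
    [255,0.016,0,0,0,0,0],
    [255,0.016,0,0,0,0,0],
    [255,0.016,0,0,0,0,0],
  ],
)

```text
time: 4.13
tool_pos: [506.0, -12.2, 38.2]
tcp_rot: [-107.5, 90.0, 173.6]
ft_force: [0.8, -0.1, 0.1]
finger_gap: -0.2
```

Run:
```python
from mv import *
for i in range(3):
    P,R,s=cur();print(P,w2b(P),s["ft_force"],s["time"])
    S=snapshot("side")
print(s["joint_pos"])
crop(S,190,140,160,120,5,"pics/s4.png")
```

```text
[505.9665215  -12.16211116  38.19231766] [74.96193087 54.05272912 38.19231766] [ 0.83433256 -0.12700997  0.11025635] 4.1333
[506.09842037 -12.16455054  38.35621904] [74.9339913  53.92380029 38.35621904] [ 0.33954694 -0.01280537  0.2450565 ] 4.1833
[506.17641738 -12.19616716  38.47982477] [74.88786677 53.85340376 38.47982477] [-0.17325296  0.06366344 -0.1766037 ] 4.2333
[-7.18208089e+00  5.69088723e-01  1.09183480e+02 -2.53462193e-03
  7.02412556e+01 -1.82683560e+01]
```

View pics/s4.png

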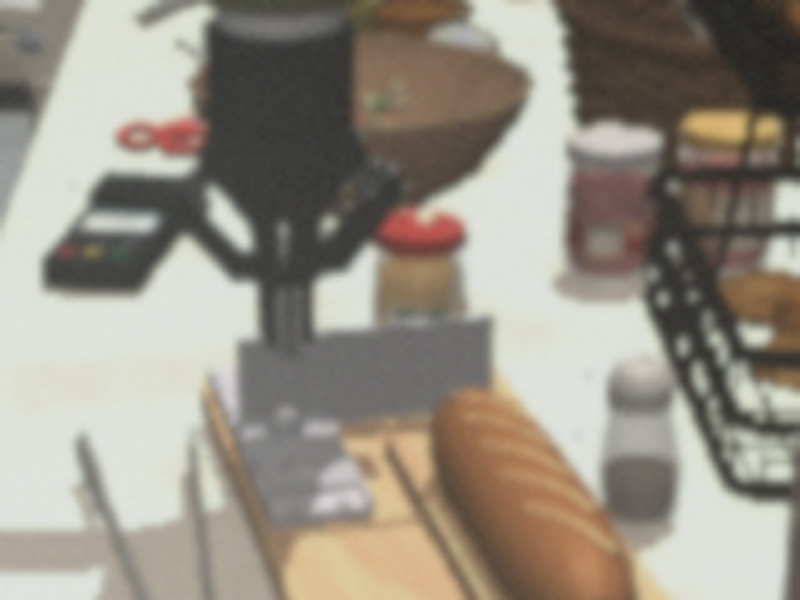

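There was no contact at reported z 38, and the side view has the tip at (287,352) px, which is about z 75. So the real fingertip sits about 37 mm above the reported TCP. I'll go on down by picture and force.

>>> drive_tool(
  deltas=[
    [255,0.004,0,0,0,0,0],
    [255,0.008,0,0,0,0,0],
    [255,0.012,0,0,0,0,0],
    [255,0.016,0,0,0,0,0],
    [255,0.019,0,0,0,0,0],
    [255,0.022,0,0,0,0,0],
    [255,0.024,0,0,0,0,0],
    [255,0.026,0,0,0,0,0],
    [255,0.026,0,0,0,0,0],
    [255,0.026,0,0,0,0,0],
  ],
)

```text
time: 5.12
tool_pos: [506.1, -12.2, 12.3]
tcp_rot: [-98.1, 90.0, -177.0]
ft_force: [0.3, -0.1, 0.0]
finger_gap: 0.3
```

Run:
```python
from mv import *
for i in range(2):
    P,R,s=cur();print(P,w2b(P),s["ft_force"],s["time"])
    S=snapshot("side")
crop(S,190,140,160,120,5,"pics/s5.png");crop(snapshot("wrist"),100,120,300,225,2.6,"pics/w5.png")
```

```text
[506.06317147 -12.17059456  12.33940614] [74.93488879 53.95955235 12.33940614] [ 0.27111283 -0.11082077  0.0291841 ] 5.1167
[506.21205843 -12.20742801  12.51735533] [74.86991614 53.82061861 12.51735533] [ 0.63597055  0.57983438 -0.45857386] 5.1667
```

View pics/s5.png

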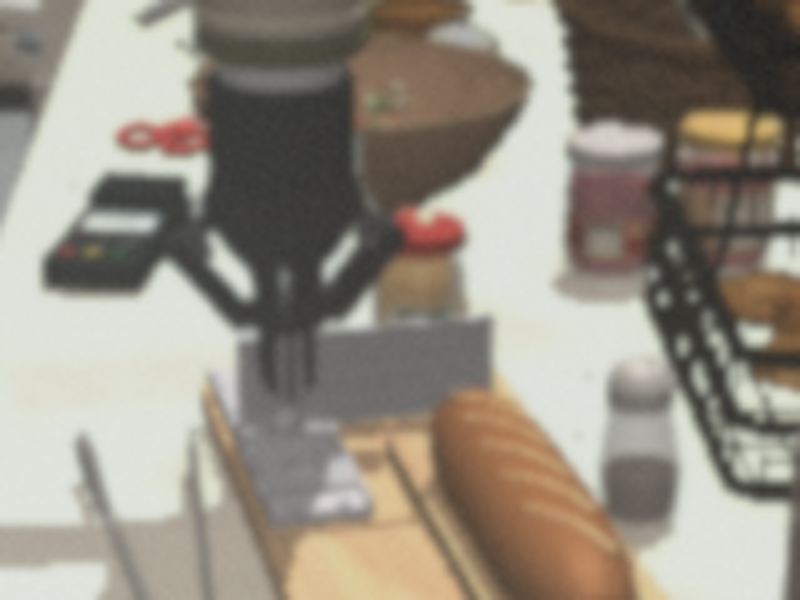

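View pics/w5.png

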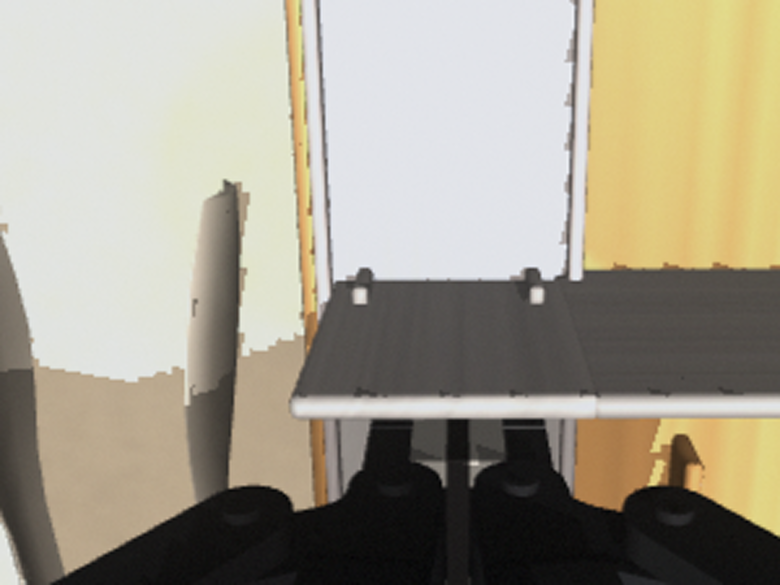

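Still clear, with the tip (287,393) about 8 mm above the button. I'll go down slowly now and watch the force.

>>> drive_tool(
  deltas=[
    [255,0.001,0,0,0,0,0],
    [255,0.002,0,0,0,0,0],
    [255,0.003,0,0,0,0,0],
    [255,0.004,0,0,0,0,0],
    [255,0.005,0,0,0,0,0],
    [255,0.006,0,0,0,0,0],
    [255,0.007,0,0,0,0,0],
    [255,0.008,0,0,0,0,0],
    [255,0.008,0,0,0,0,0],
    [255,0.008,0,0,0,0,0],
  ],
)

```text
time: 6.1
tool_pos: [506.1, -12.2, 4.5]
tcp_rot: [95.9, 90.0, 17.0]
ft_force: [-0.4, 0.0, 1.4]
finger_gap: 0.1
```

Run:
```python
from mv import *
for i in range(3):
    P,R,s=cur();print(P,w2b(P),s["ft_force"],s["time"])
    S=snapshot("side")
```

```text
[506.14929484 -12.17242324   4.49058382] [74.91641423 53.87541395  4.49058382] [-0.42031974  0.0068484   1.41919169] 6.1
[506.15026929 -12.16397374   4.51759463] [74.92451499 53.87282144  4.51759463] [ 0.46154592 -0.77911376  2.30978075] 6.15
[506.16180712 -12.19252922   4.53145601] [74.89426557 53.86703276  4.53145601] [-0.39720629 -0.40947923  1.49645764] 6.2
```

>>> drive_tool(
  deltas=[
    [255,0.001,0,0,0,0,0],
    [255,0.002,0,0,0,0,0],
    [255,0.003,0,0,0,0,0],
    [255,0.004,0,0,0,0,0],
    [255,0.005,0,0,0,0,0],
    [255,0.006,0,0,0,0,0],
    [255,0.006,0,0,0,0,0],
    [255,0.006,0,0,0,0,0],
    [255,0.006,0,0,0,0,0],
    [255,0.006,0,0,0,0,0],
  ],
)

```text
time: 7.08
tool_pos: [506.2, -12.3, -1.6]
tcp_rot: [45.9, 90.0, -33.0]
ft_force: [0.2, -1.0, 1.9]
finger_gap: 0.2
```

Run:
```python
from mv import *
for i in range(4):
    P,R,s=cur();print(P,w2b(P),s["ft_force"],s["time"])
    S=snapshot("side")
crop(S,220,170,80,60,10,"pics/s6.png")
```

```text
[506.20422731 -12.25312503  -1.59297475] [74.82660116 53.83715211 -1.59297475] [ 0.24304981 -0.98363302  1.8702569 ] 7.0833
[506.19588491 -12.26183973  -1.57168102] [74.81966725 53.84702443 -1.57168102] [-0.10723473 -1.30684067  0.91348824] 7.1333
[506.18377498 -12.2439306   -1.56656242] [74.83958273 53.85543638 -1.56656242] [ 0.70264573 -1.45179969  1.23413078] 7.1833
[506.19455532 -12.2382024   -1.58098288] [74.84311451 53.84375072 -1.58098288] [ 0.79353076 -1.32394607  1.83626925] 7.2333
```

View pics/s6.png

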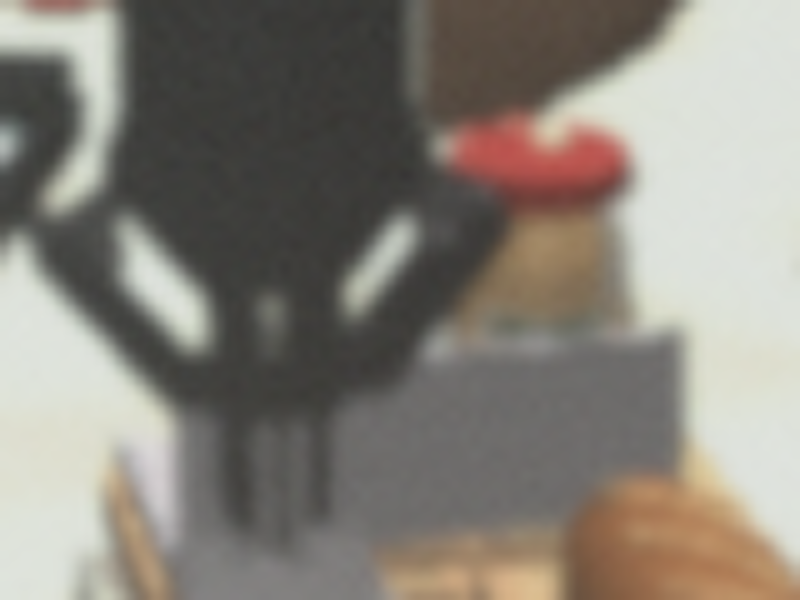

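Run:
```python
from mv import *
S=snapshot("side")
for x in(64,75,86):
  for z in(34,39,44):print(x,z,(px(S,b2w((x,54,z)))-[220,170])*10, (px(S,b2w((x,54-14,z)))-[220,170])*10)
d=snapshot("wrist");crop(d,150,180,240,180,3.3,"pics/w6.png")
```

```text
64 34 [[279.72086229 572.00415334]] [[332.31400996 566.5286408 ]]
64 39 [[279.37970261 554.59098223]] [[332.06451177 549.15735428]]
64 44 [[279.03736128 537.11749846]] [[331.81415197 531.72607782]]
75 34 [[271.48342585 554.70881864]] [[323.63571802 549.33214295]]
75 39 [[271.13118117 537.42064471]] [[323.37360243 532.08528646]]
75 44 [[270.7777273  520.07312372]] [[323.11058969 514.779398  ]]
86 34 [[263.39075568 537.71743544]] [[315.10949915 532.43698599]]
86 39 [[263.02786701 520.55257445]] [[314.83524517 515.31288571]]
86 44 [[262.66374359 503.32930924]] [[314.56006074 498.13068891]]
```

View pics/w6.png

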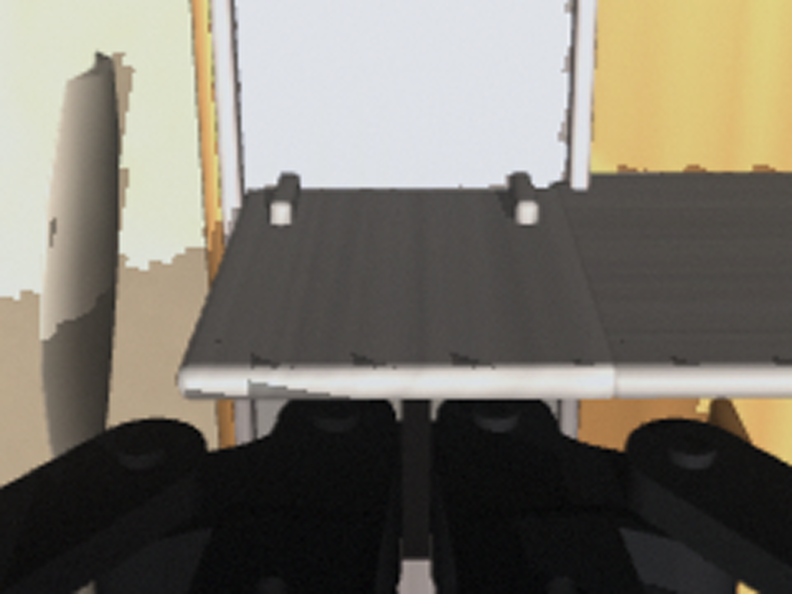

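>>> drive_tool(
  deltas=[
    [255,0.001,0,0.0005,0,0,0],
    [255,0.002,0,0.001,0,0,0],
    [255,0.003,0,0.001,0,0,0],
    [255,0.004,0,0.001,0,0,0],
    [255,0.005,0,0.001,0,0,0],
    [255,0.005,0,0.001,0,0,0],
    [255,0.005,0,0.001,0,0,0],
    [255,0.005,0,0.001,0,0,0],
    [255,0.005,0,0.001,0,0,0],
    [255,0.005,0,0.001,0,0,0],
  ],
)

```text
time: 8.22
tool_pos: [506.6, -13.0, -5.5]
tcp_rot: [99.5, 90.0, 20.6]
ft_force: [-4.5, 1.9, 13.4]
finger_gap: 0.1
```

Run:
```python
from mv import *
f=[]
for i in range(4):
    P,R,s=cur();f.append(s["ft_force"])
    S=snapshot("side")
print(P,w2b(P),np.mean(f,0),s["time"],s["wrist_torque"])
crop(S,220,170,80,60,10,"pics/s7.png")
```

```text
[506.60143072 -12.98702499  -5.51399026] [74.02966702 53.58961287 -5.51399026] [-4.86495728  2.30861004 14.46881648] 8.3667 [0.34290307 0.94001972 0.02427556]
```

View pics/s7.png

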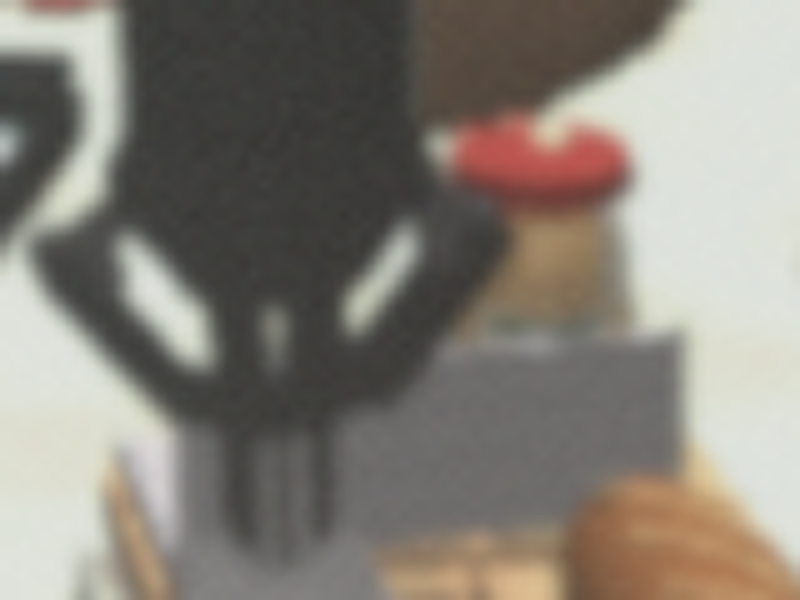

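Fz is 14.5 N at reported z −5.5, so the fingertip is on the strap at 34 mm. The real tip offset is therefore about 39.5 mm, and the button is down. I'll lift 1.8 mm off the strap, which keeps the button about 9 mm down, then push towards +x.

>>> drive_tool(
  deltas=[
    [255,-0.001,0,0,0,0,0],
    [255,-0.0018,0,0,0,0,0],
    [255,-0.0018,0,-0.001,0,0,0],
    [255,-0.0018,0,-0.002,0,0,0],
    [255,-0.0018,0,-0.003,0,0,0],
    [255,-0.0018,0,-0.004,0,0,0],
    [255,-0.0018,0,-0.005,0,0,0],
    [255,-0.0018,0,-0.006,0,0,0],
    [255,-0.0018,0,-0.007,0,0,0],
    [255,-0.0018,0,-0.008,0,0,0],
  ],
)

```text
time: 9.25
tool_pos: [505.2, -6.4, -4.7]
tcp_rot: [14.6, 89.9, -64.3]
ft_force: [1.7, -8.0, 3.7]
finger_gap: 0.0
```

Run:
```python
from mv import *
f=[]
for i in range(2):
    P,R,s=cur();f.append(s["ft_force"])
    S=snapshot("wrist")
print(P,w2b(P),np.mean(f,0),s["time"],s["wrist_torque"])
crop(S,150,180,240,180,3.3,"pics/w8.png")
```

```text
[505.15673637  -6.09327241  -4.67103744] [81.07269326 53.67175829 -4.67103744] [ 2.0106232  -8.02090665  3.43705981] 9.3 [-1.01102591 -0.26698619  0.04209897]
```

View pics/w8.png

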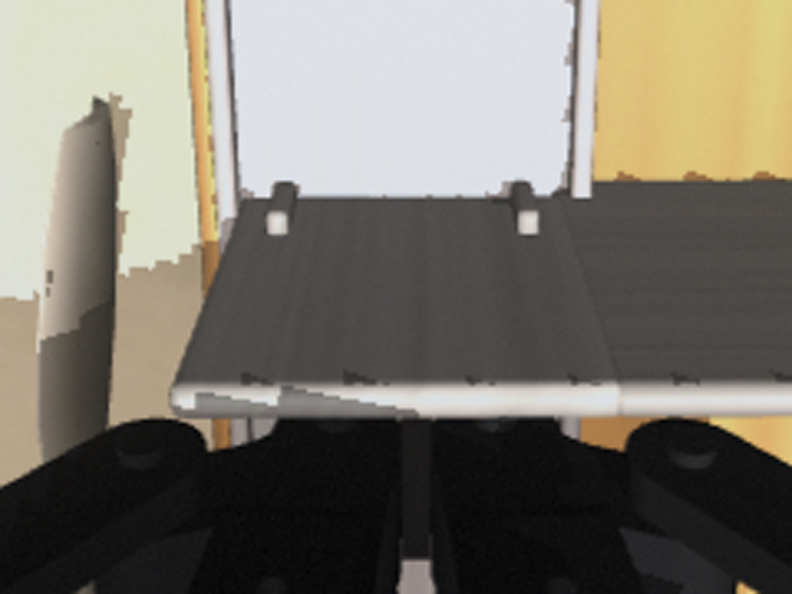

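Fy is about −8 N and Fz 3.4 N, so it is pushing on the plate with the button pressed. I'll keep pushing.

>>> drive_tool(
  deltas=[
    [255,0,0,-0.002,0,0,0],
    [255,0,0,-0.004,0,0,0],
    [255,0,0,-0.006,0,0,0],
    [255,0,0,-0.008,0,0,0],
    [255,0,0,-0.01,0,0,0],
    [255,0,0,-0.012,0,0,0],
    [255,0,0,-0.014,0,0,0],
    [255,0,0,-0.016,0,0,0],
    [255,0,0,-0.018,0,0,0],
    [255,0,0,-0.02,0,0,0],
  ],
)

```text
time: 10.18
tool_pos: [500.8, 14.5, -4.9]
tcp_rot: [-92.2, 90.0, -171.1]
ft_force: [1.3, -3.6, 0.6]
finger_gap: -0.1
```

Run:
```python
from mv import *
P,R,s=cur()
S=snapshot("side")
print(P,w2b(P),s["ft_force"],s["time"],s["wrist_torque"])
crop(S,190,140,160,120,5,"pics/s9.png")
```

```text
[500.75042718  14.52701907  -4.92359189] [102.15594901  54.0008611   -4.92359189] [ 1.33544209 -3.61834851  0.5969832 ] 10.1833 [-0.59766366 -0.22403024 -0.00348664]
```

View pics/s9.png

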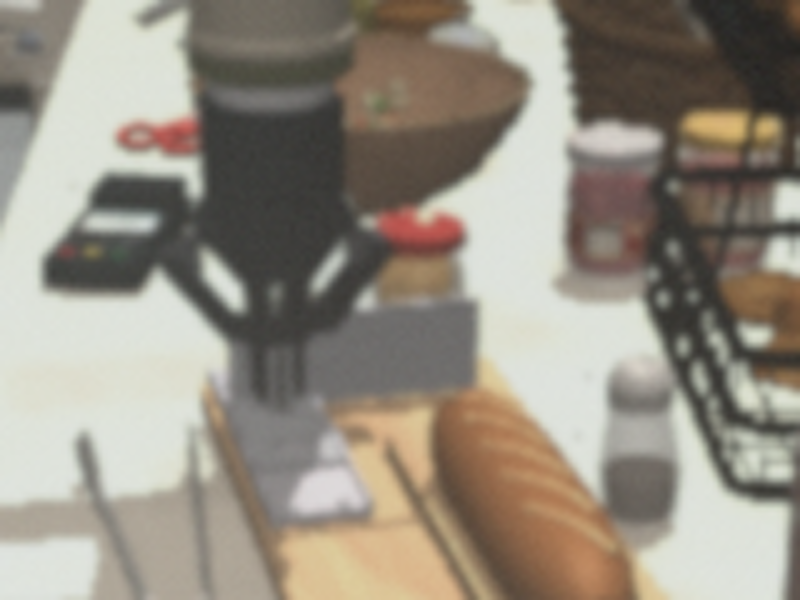

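The stop is sliding with the finger. I'll go on.

>>> drive_tool(
  deltas=[
    [255,0,0,-0.0022,0,0,0],
    [255,0,0,-0.0044,0,0,0],
    [255,0,0,-0.0066,0,0,0],
    [255,0,0,-0.0088,0,0,0],
    [255,0,0,-0.011,0,0,0],
    [255,0,0,-0.0132,0,0,0],
    [255,0,0,-0.0154,0,0,0],
    [255,0,0,-0.0176,0,0,0],
    [255,0,0,-0.0195,0,0,0],
    [255,0,0,-0.021,0,0,0],
  ],
)

```text
time: 11.07
tool_pos: [496.6, 35.4, -4.9]
tcp_rot: [-130.0, 90.0, 151.1]
ft_force: [-0.1, -2.1, 0.9]
finger_gap: -0.1
```

>>> drive_tool(
  deltas=[
    [255,0,0,-0.001,0,0,0],
    [255,0,0,-0.002,0,0,0],
    [255,0,0,-0.003,0,0,0],
    [255,0,0,-0.004,0,0,0],
    [255,0,0,-0.005,0,0,0],
    [255,0,0,-0.0055,0,0,0],
    [255,0,0,-0.006,0,0,0],
    [255,0,0,-0.006,0,0,0],
    [255,0,0,-0.006,0,0,0],
    [255,0,0,-0.006,0,0,0],
  ],
)

```text
time: 11.9
tool_pos: [496.4, 36.7, -4.8]
tcp_rot: [-0.9, 89.7, -79.9]
ft_force: [3.6, -21.9, -2.1]
finger_gap: -0.1
```

Run:
```python
from mv import *
P,R,s=cur()
S=snapshot("side")
print(P,w2b(P),s["ft_force"],s["time"],s["wrist_torque"])
crop(S,190,140,160,120,5,"pics/s10.png");crop(snapshot("wrist"),0,0,560,420,1.4,"pics/w10.png")
```

```text
[496.38128464  36.74064846  -4.77396589] [124.79517343  53.98490083  -4.77396589] [  3.62746101 -21.93198938  -2.11208899] 11.9 [-2.95027302 -0.37036774  0.07659961]
```

View pics/s10.png

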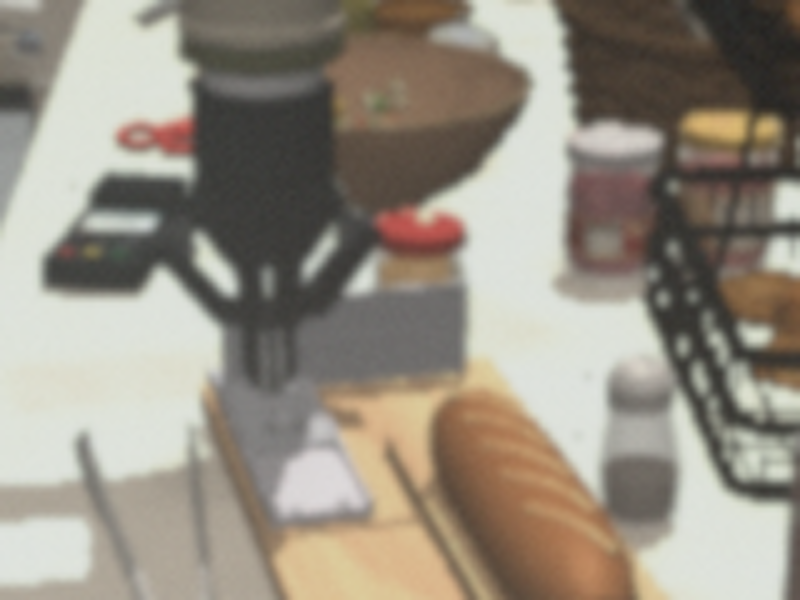

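The stop came up against its end at TCP x 124.8 with 22 N, after about 50 mm of travel. I'll back off, lift and check that the button is up.

>>> drive_tool(
  deltas=[
    [255,0,0,0.004,0,0,0],
    [255,0,0,0.008,0,0,0],
    [255,0,0,0.01,0,0,0],
    [255,-0.01,0,0.01,0,0,0],
    [255,-0.03,0,0.01,0,0,0],
    [255,-0.06,0,0.012,0,0,0],
    [255,-0.09,0,0.025,0,0,0],
    [255,-0.12,0,0.05,0,0,0],
    [255,-0.135,0,0.08,0,0,0],
    [255,-0.135,0,0.1,0,0,0],
  ],
)

```text
time: 12.83
tool_pos: [518.4, -59.3, 136.5]
tcp_rot: [64.7, 89.5, -14.2]
ft_force: [1.1, -0.0, -0.5]
finger_gap: 0.1
```

Run:
```python
from mv import *
S=snapshot("wrist")
P,R,s=cur();print(P,w2b(P),s["ft_force"],s["time"])
crop(S,0,0,560,420,1.4,"pics/w11.png");crop(snapshot("side"),190,160,160,120,5,"pics/s11.png")
```

```text
[517.76270137 -61.92996277 134.29089567] [ 23.8517584   52.11903221 134.29089567] [-1.08925605 -2.76976766 -0.87545246] 12.8833
```

View pics/w11.png

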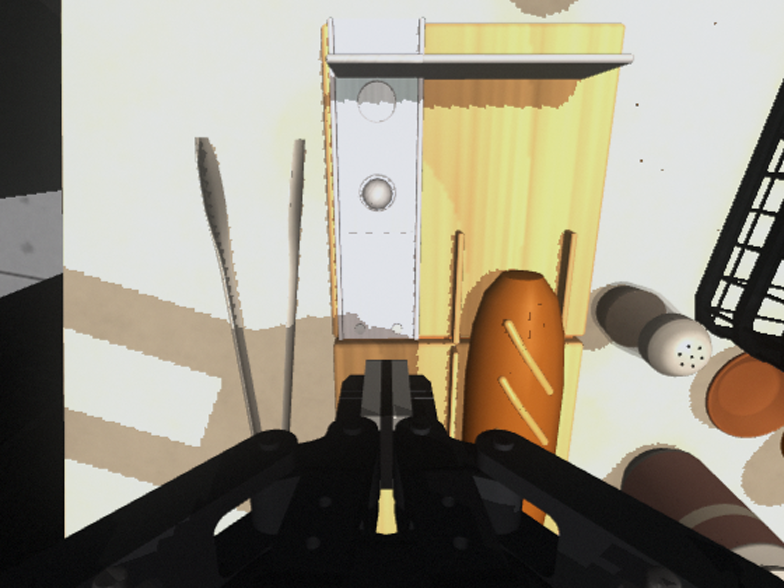

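View pics/s11.png

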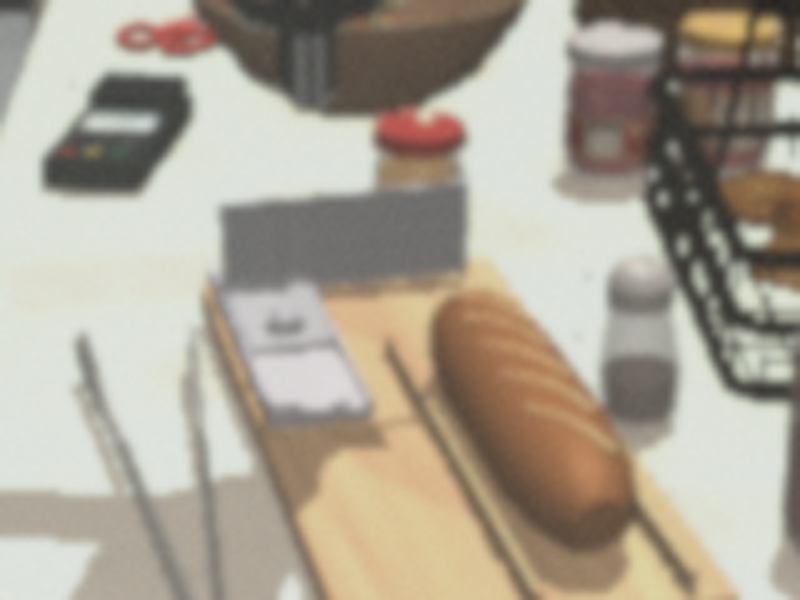

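The wrist view shows the dome up inside the spare hole's ring at (377,193), with the plate's old hole free at (377,102), so the stop is locked at the long setting. Next I'll measure the loaf's rear end and the clearances.

Run:
```python
from mv import *
T=snapshot("top");crop(T,250,100,160,120,5,"pics/t12.png")
for n,u,v,z in[("rear",376.2,178,51),("front",301,188.4,51),("jarlid",355,128,94),("plant",380,125,60)]:print(n,w2b(back(T,u,v,z)))
d=snapshot("wrist");print("front wrist",w2b(back(d,516/1.4,270/1.4,51)),"btn",w2b(back(d,377/1.4,192/1.4,43.5)),"hole",w2b(back(d,377/1.4,102/1.4,34)))
t=b2w((-222,-29,134));print(t,delta(t,des(-1)),sense()["tool_pos"])
```

```text
rear [-190.23386612  -23.93465793   51.        ]
front [ 29.71192583 -30.25299692  51.        ]
jarlid [-150.08676881 -168.62853061   94.        ]
plant [-234.53705035 -178.76257042   60.        ]
front wrist [ 36.31855215 -21.50638913  51.        ] btn [79.65112576 57.67528316 43.5       ] hole [127.28753612  57.41979117  34.        ]
[ 644.96265499 -287.41512036  134.        ] (array([-0.0037,  0.0838,  0.2509]), array([-0.0025, -0.0006,  0.0001])) [514.71625831 -57.15797111 130.4421045 ]
```

View pics/t12.png

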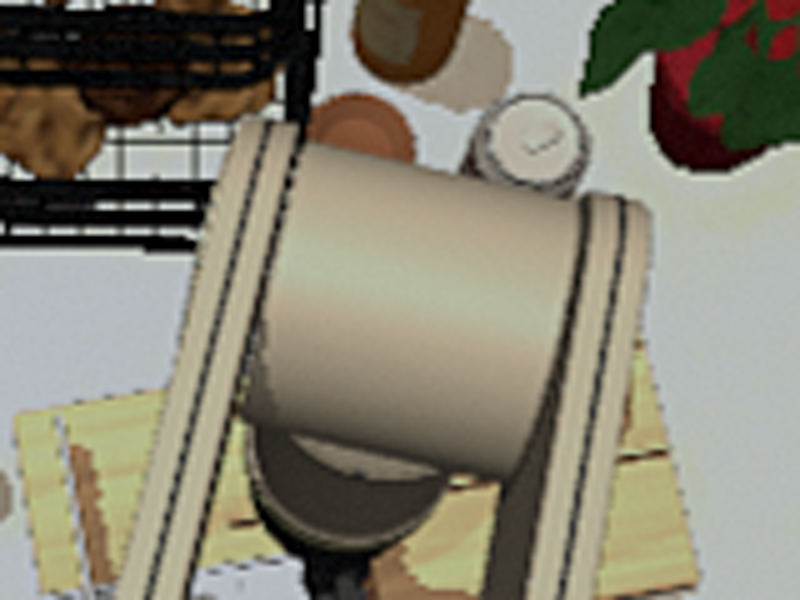

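Run:
```python
from mv import *
T=snapshot("top")
for u,v in((366,115),(384,130),(400,132),(438,95)):
  print(u,v,[w2b(back(T,u,v,z)).round(0)[:2] for z in(0,100,200)])
P,R,s=cur();print(P,w2b(P),s["ft_force"],delta(b2w((-222,-29,130)),des(-1)))
```

```text
366 115 [array([-220., -243.]), array([-188., -200.]), array([-155., -157.])]
384 130 [array([-264., -184.]), array([-228., -146.]), array([-192., -109.])]
400 132 [array([-312., -169.]), array([-271., -133.]), array([-231.,  -97.])]
438 95 [array([-460., -271.]), array([-406., -225.]), array([-352., -180.])]
[514.41434404 -56.55885229 129.98038697] [ 29.76967905  54.36370141 129.98038697] [-0.83876428  0.41487734 -0.24644409] (array([-0.0003,  0.0838,  0.2516]), array([-0.0016, -0.0009,  0.0007]))
```

>>> drive_tool(
  deltas=[
    [255,0,0.007,0.02,0,0,0],
    [255,0,0.0175,0.052,0,0,0],
    [255,0,0.028,0.084,0,0,0],
    [255,0,0.0385,0.116,0,0,0],
    [255,0,0.049,0.148,0,0,0],
    [255,0,0.06,0.18,0,0,0],
    [255,0,0.071,0.212,0,0,0],
    [255,0,0.078,0.235,0,0,0],
    [255,0,0.0838,0.2515,0,0,0],
    [255,0,0.0838,0.2515,0,0,0],
  ],
)

```text
time: 13.92
tool_pos: [646.0, -289.3, 128.7]
tcp_rot: [-115.7, 89.9, 165.3]
ft_force: [0.9, -0.3, 0.8]
finger_gap: 0.3
```

>>> drive_tool(
  deltas=[
    [255,0.01,0,0,0,0,0],
    [255,0.025,0,0,0,0,0],
    [255,0.04,0,0,0,0,0],
    [255,0.05,0,0,0,0,0],
    [255,0.06,0,0,0,0,0],
    [255,0.07,0,0,0,0,0],
    [255,0.07,0,0,0,0,0],
    [255,0.07,0,0,0,0,0],
    [255,0.07,0,0,0,0,0],
    [255,0.07,0,0,0,0,0],
  ],
)

```text
time: 14.75
tool_pos: [646.3, -288.5, 61.5]
tcp_rot: [50.5, 89.9, -28.5]
ft_force: [0.1, -0.1, 0.5]
finger_gap: 0.0
```

Run:
```python
from mv import *
P,R,s=cur();print(P,w2b(P),s["ft_force"],s["time"],delta(b2w((-222,-29,5)),des(-1)))
d=snapshot("wrist");crop(d,0,0,560,420,1.4,"pics/w13.png");crop(snapshot("side"),190,100,240,180,3.3,"pics/s13.png")
print(px(d,[b2w(q) for q in[(-187,-30,51),(-80,-30,81),(-210,-85,24),(-210,85,24)]])*1.4)
```

```text
[ 646.302261   -288.48326546   61.49231326] [-223.30737617  -30.1073598    61.49231326] [ 0.10626101 -0.11917405  0.51842271] 14.75 (array([ 0.0565, -0.0012, -0.0014]), array([-0.0016,  0.0013, -0.0015]))
[[ 383.60067316  246.46955519]
 [ 382.31795785 -101.11437694]
 [ 497.94225506  282.0767042 ]
 [ 145.16307018  282.64269892]]
```

View pics/w13.png

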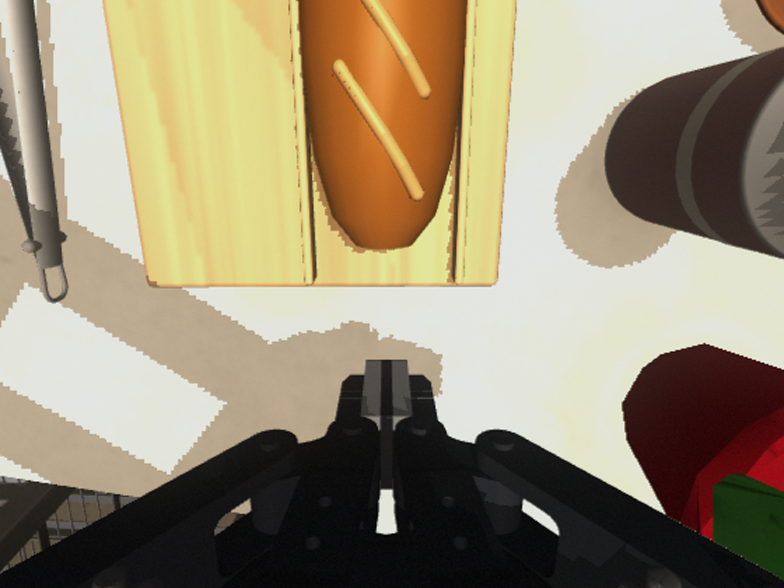

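View pics/s13.png

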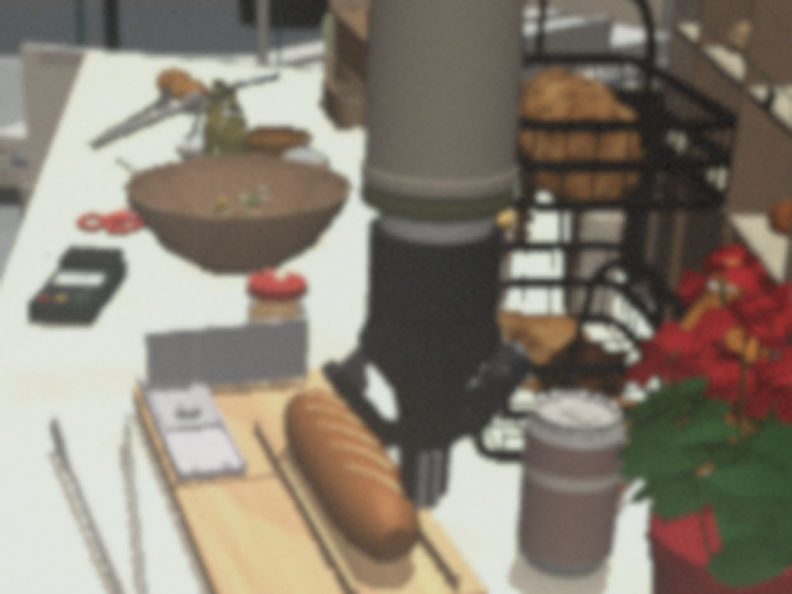

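The loaf's rear tip is at (385,248), with (384,246) predicted, so it is in line with the tool and about 35 mm ahead. I'll go down behind it.

>>> drive_tool(
  deltas=[
    [255,0.01,0,0,0,0,0],
    [255,0.022,0,0,0,0,0],
    [255,0.034,-0.0005,0,0,0,0],
    [255,0.046,-0.001,0,0,0,0],
    [255,0.056,-0.001,0,0,0,0],
    [255,0.058,-0.001,0,0,0,0],
    [255,0.058,-0.001,-0.005,0,0,0],
    [255,0.058,-0.001,-0.01,0,0,0],
    [255,0.058,-0.001,-0.014,0,0,0],
    [255,0.058,-0.001,-0.014,0,0,0],
  ],
)

```text
time: 15.68
tool_pos: [642.5, -273.6, 3.3]
tcp_rot: [65.0, 89.9, -13.8]
ft_force: [-0.1, 0.3, 0.6]
finger_gap: 0.3
```

Run:
```python
from mv import *
P,R,s=cur();print(P,w2b(P),s["ft_force"],s["time"])
d=snapshot("wrist");crop(d,100,120,300,225,2.6,"pics/w14.png");crop(snapshot("side"),190,160,160,120,5,"pics/s14.png")
```

```text
[ 642.54702503 -273.56130638    3.26122928] [-207.94065264  -29.3133398     3.26122928] [-0.07028254  0.27012365  0.56649935] 15.6833
```

View pics/w14.png

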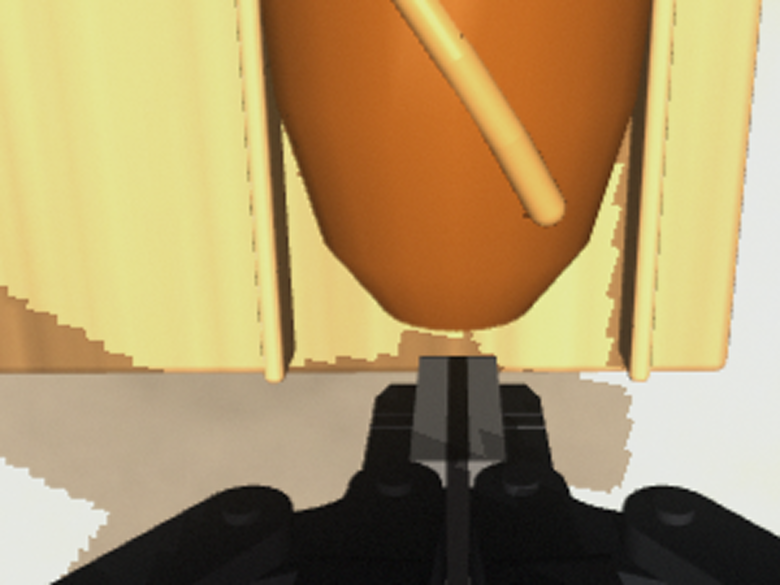

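View pics/s14.png

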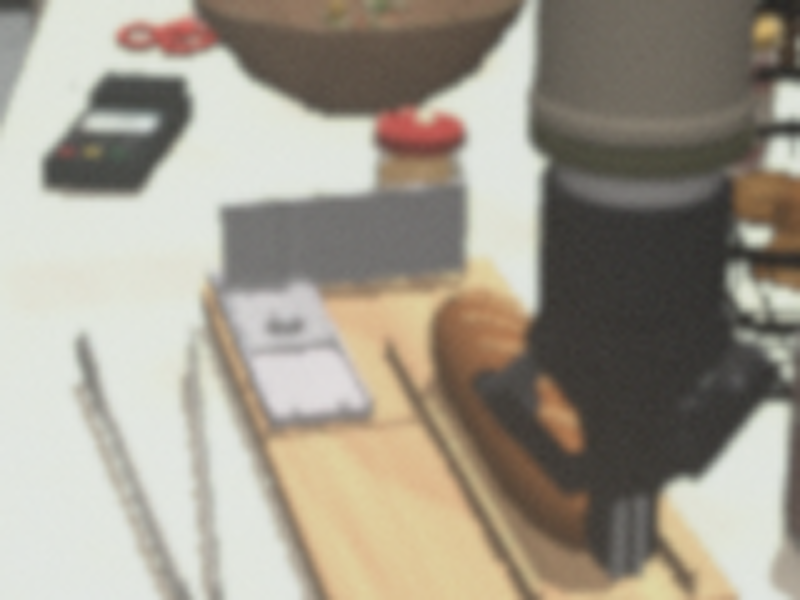

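The tip is centred behind the loaf. I'll push along the groove gently.

>>> drive_tool(
  deltas=[
    [255,0,0,-0.002,0,0,0],
    [255,0,0,-0.004,0,0,0],
    [255,0,0,-0.006,0,0,0],
    [255,0,0,-0.008,0,0,0],
    [255,0,0,-0.01,0,0,0],
    [255,0,0,-0.012,0,0,0],
    [255,0,0,-0.014,0,0,0],
    [255,0,0,-0.016,0,0,0],
    [255,0,0,-0.018,0,0,0],
    [255,0,0,-0.02,0,0,0],
  ],
)

```text
time: 16.62
tool_pos: [638.0, -254.7, 2.2]
tcp_rot: [-70.9, 90.0, -149.8]
ft_force: [0.1, -0.2, -0.3]
finger_gap: 0.1
```

>>> drive_tool(
  deltas=[
    [255,0,0,-0.0025,0,0,0],
    [255,0,0,-0.005,0,0,0],
    [255,0,0,-0.0075,0,0,0],
    [255,0,0,-0.01,0,0,0],
    [255,0,0,-0.0125,0,0,0],
    [255,0,0,-0.015,0,0,0],
    [255,0,0,-0.0175,0,0,0],
    [255,0,0,-0.02,0,0,0],
    [255,0,0,-0.0225,0,0,0],
    [255,0,0,-0.025,0,0,0],
  ],
)

```text
time: 17.45
tool_pos: [633.2, -230.0, 2.2]
tcp_rot: [20.5, 90.0, -58.4]
ft_force: [0.1, 0.4, -0.3]
finger_gap: -0.3
```

Run:
```python
from mv import *
P,R,s=cur();print(P,w2b(P),s["ft_force"],s["time"],delta(P,des(-1)))
d=snapshot("wrist");crop(d,100,120,300,225,2.6,"pics/w15.png");crop(snapshot("side"),190,160,160,120,5,"pics/s15.png")
```

```text
[ 633.17565559 -230.04521652    2.20794752] [-163.43350245  -28.54768715    2.20794752] [ 0.12284387  0.41302787 -0.34580036] 17.45 (array([0., 0., 0.]), array([-0.0014,  0.    , -0.    ]))
```

View pics/w15.png

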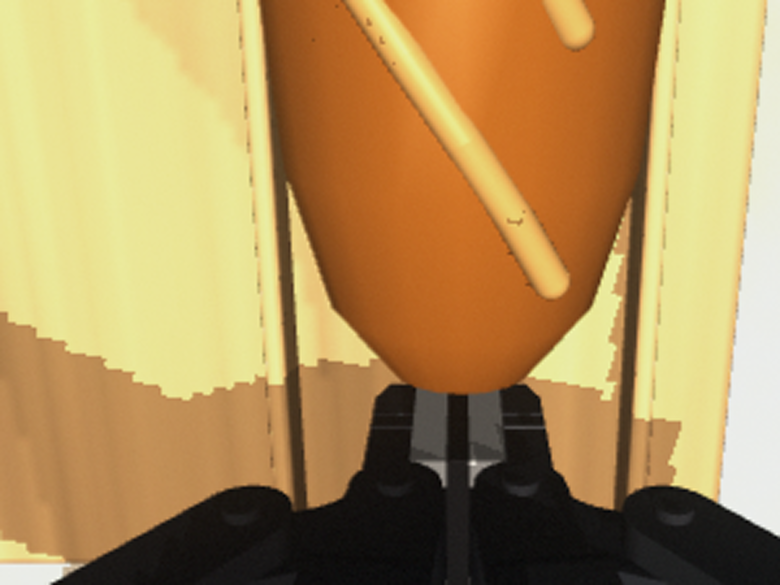

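View pics/s15.png

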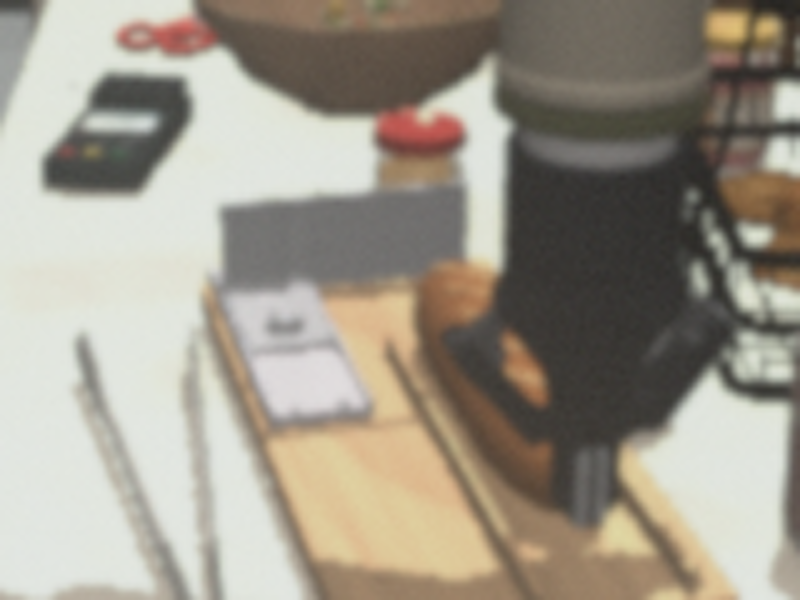

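The loaf is moving along its groove with the tip on its end. I'll carry on.

>>> drive_tool(
  deltas=[
    [255,0,0,-0.0025,0,0,0],
    [255,0,0,-0.005,0,0,0],
    [255,0,0,-0.0075,0,0,0],
    [255,0,0,-0.01,0,0,0],
    [255,0,0,-0.0125,0,0,0],
    [255,0,0,-0.015,0,0,0],
    [255,0,0,-0.0175,0,0,0],
    [255,0,0,-0.02,0,0,0],
    [255,0,0,-0.0225,0,0,0],
    [255,0,0,-0.025,0,0,0],
  ],
)

```text
time: 18.38
tool_pos: [628.5, -205.6, 2.3]
tcp_rot: [42.2, 90.0, -36.8]
ft_force: [0.0, -1.7, 1.4]
finger_gap: 0.1
```

>>> drive_tool(
  deltas=[
    [255,0,0,-0.0025,0,0,0],
    [255,0,0,-0.005,0,0,0],
    [255,0,0,-0.0075,0,0,0],
    [255,0,0,-0.01,0,0,0],
    [255,0,0,-0.0125,0,0,0],
    [255,0,0,-0.015,0,0,0],
    [255,0,0,-0.0175,0,0,0],
    [255,0,0,-0.02,0,0,0],
    [255,0,0,-0.0225,0,0,0],
    [255,0,0,-0.025,0,0,0],
  ],
)

```text
time: 19.22
tool_pos: [623.6, -181.0, 2.2]
tcp_rot: [6.8, 90.0, -72.1]
ft_force: [-0.2, -1.4, 0.4]
finger_gap: 0.3
```

>>> drive_tool(
  deltas=[
    [255,0,0,-0.0015,0,0,0],
    [255,0,0,-0.003,0,0,0],
    [255,0,0,-0.0045,0,0,0],
    [255,0,0,-0.006,0,0,0],
    [255,0,0,-0.007,0,0,0],
    [255,0,0,-0.008,0,0,0],
    [255,0,0,-0.009,0,0,0],
    [255,0,0,-0.01,0,0,0],
    [255,0,0,-0.0105,0,0,0],
    [255,0,0,-0.011,0,0,0],
  ],
)

```text
time: 20.05
tool_pos: [621.4, -170.4, 2.2]
tcp_rot: [-110.6, 90.0, 170.5]
ft_force: [-0.3, -1.9, 1.5]
finger_gap: 0.2
```

Run:
```python
from mv import *
P,R,s=cur();print(P,w2b(P),s["ft_force"],s["time"],delta(P,des(-1)))
d=snapshot("wrist");crop(d,0,0,560,420,1.4,"pics/w16.png");crop(snapshot("side"),200,170,120,90,6.6,"pics/s16.png")
```

```text
[ 621.43239288 -170.3668126     2.15224955] [-102.61068854  -28.58539673    2.15224955] [-0.29420712 -1.87835192  1.47282255] 20.05 (array([0., 0., 0.]), array([-0.0014, -0.    ,  0.0001]))
```

View pics/w16.png

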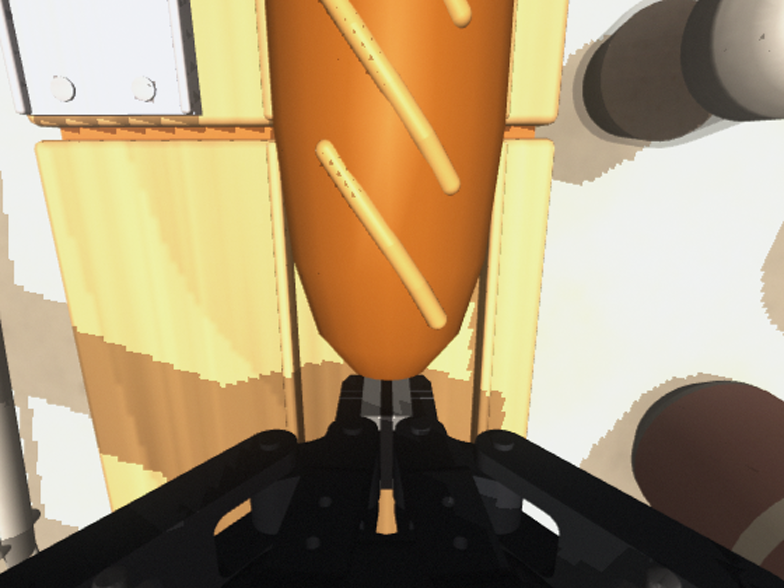

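View pics/s16.png

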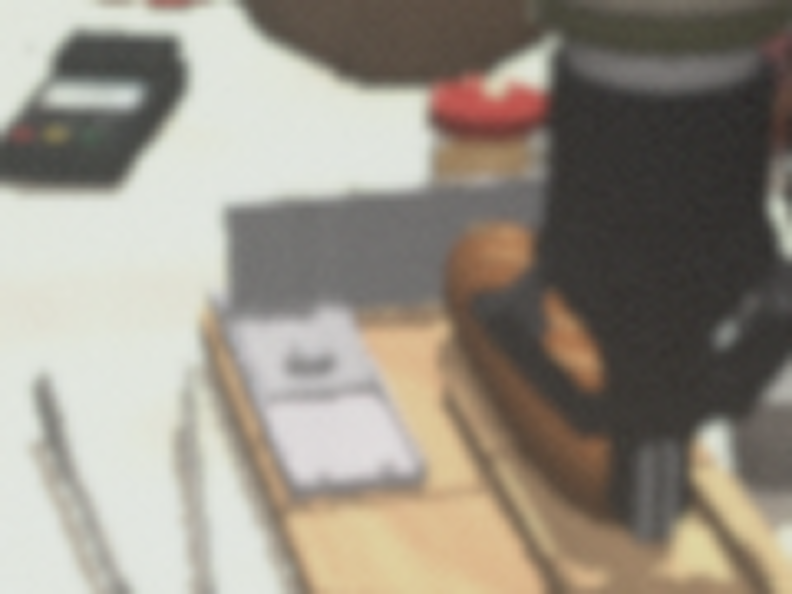

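The force is about 1.9 N, which is plain friction, and roughly 8 to 12 mm remain. I'll slow right down.

>>> drive_tool(
  deltas=[
    [255,0,0,-0.0006,0,0,0],
    [255,0,0,-0.0012,0,0,0],
    [255,0,0,-0.0018,0,0,0],
    [255,0,0,-0.0024,0,0,0],
    [255,0,0,-0.003,0,0,0],
    [255,0,0,-0.0036,0,0,0],
    [255,0,0,-0.0042,0,0,0],
    [255,0,0,-0.0048,0,0,0],
    [255,0,0,-0.0054,0,0,0],
    [255,0,0,-0.006,0,0,0],
  ],
)

```text
time: 20.98
tool_pos: [620.3, -164.4, 2.2]
tcp_rot: [-157.9, 90.0, 123.1]
ft_force: [-0.3, -0.5, 0.3]
finger_gap: 0.0
```

Run:
```python
from mv import *
P,R,s=cur();print(w2b(P),s["ft_force"],s["time"])
```

```text
[-96.58088723 -28.62031953   2.16161064] [-0.3242678  -0.53957459  0.31594538] 20.9833
```

>>> drive_tool(
  deltas=[
    [255,0,0,-0.0004,0,0,0],
    [255,0,0,-0.0008,0,0,0],
    [255,0,0,-0.0012,0,0,0],
    [255,0,0,-0.0016,0,0,0],
    [255,0,0,-0.002,0,0,0],
    [255,0,0,-0.0024,0,0,0],
    [255,0,0,-0.0028,0,0,0],
    [255,0,0,-0.0032,0,0,0],
    [255,0,0,-0.0036,0,0,0],
    [255,0,0,-0.004,0,0,0],
  ],
)

```text
time: 21.82
tool_pos: [619.5, -160.6, 2.1]
tcp_rot: [-119.0, 90.0, 162.0]
ft_force: [-0.1, -0.9, -0.9]
finger_gap: -0.3
```

Run:
```python
from mv import *
P,R,s=cur();print(w2b(P),s["ft_force"],s["time"])
crop(snapshot("side"),200,170,120,90,6.6,"pics/s17.png");crop(snapshot("top"),240,150,160,120,5,"pics/t17.png")
```

```text
[-92.63063643 -28.58962788   2.14302025] [-0.05207073 -0.94801859 -0.91966449] 21.8167
```

View pics/s17.png

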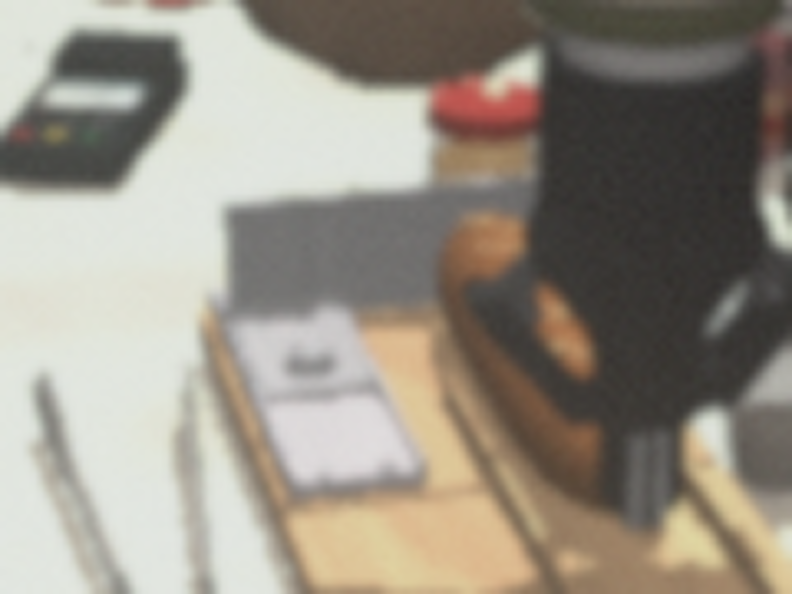

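View pics/t17.png

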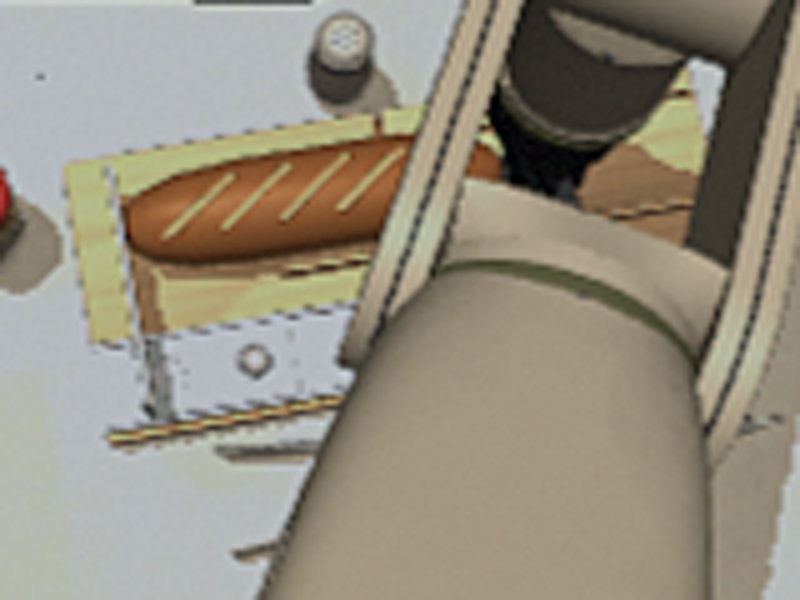

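Top view: the loaf's front at (125,215) is almost against the plate. I'll creep on until the force rises.

>>> drive_tool(
  deltas=[
    [255,0,0,-0.0003,0,0,0],
    [255,0,0,-0.0006,0,0,0],
    [255,0,0,-0.0009,0,0,0],
    [255,0,0,-0.0012,0,0,0],
    [255,0,0,-0.0015,0,0,0],
    [255,0,0,-0.0018,0,0,0],
    [255,0,0,-0.002,0,0,0],
    [255,0,0,-0.002,0,0,0],
    [255,0,0,-0.002,0,0,0],
    [255,0,0,-0.002,0,0,0],
  ],
)

```text
time: 22.75
tool_pos: [619.8, -160.4, 2.8]
tcp_rot: [23.6, 89.8, -55.3]
ft_force: [1.6, -8.1, -1.1]
finger_gap: -0.1
```

Run:
```python
from mv import *
f=[]
for i in range(3):
    P,R,s=cur();f.append(s["ft_force"]);snapshot("top")
print(w2b(P),np.mean(f,0),s["time"])
```

```text
[-92.47643732 -28.94441639   2.75010385] [ 1.40008544 -7.80809407 -0.72450208] 22.85
```

The force rose to 7.8 N and the travel stopped at TCP x −92.5, so the loaf is against the stop. I'll back off straight, then lift.

>>> drive_tool(
  deltas=[
    [255,0,0,0.001,0,0,0],
    [255,0,0,0.002,0,0,0],
    [255,0,0,0.004,0,0,0],
    [255,0,0,0.008,0,0,0],
    [255,0,0,0.014,0,0,0],
    [255,0,0,0.022,0,0,0],
    [255,0,0,0.032,0,0,0],
    [255,0,0,0.042,0,0,0],
    [255,-0.005,0,0.05,0,0,0],
    [255,-0.02,0,0.055,0,0,0],
  ],
)

```text
time: 23.73
tool_pos: [627.9, -213.6, 19.8]
tcp_rot: [-120.9, 89.7, 160.1]
ft_force: [0.4, 0.2, -0.9]
finger_gap: 0.2
```

>>> drive_tool(
  deltas=[
    [255,-0.02,0,0,0,0,0],
    [255,-0.05,0,0,0,0,0],
    [255,-0.08,0,0,0,0,0],
    [255,-0.11,0,0,0,0,0],
    [255,-0.14,0,0,0,0,0],
    [255,-0.16,-0.01,0,0,0,0],
    [255,-0.16,-0.035,0,0,0,0],
    [255,-0.16,-0.065,0,0,0,0],
    [255,-0.16,-0.1,0,0,0,0],
    [255,-0.16,-0.13,0,0,0,0],
  ],
)

```text
time: 24.57
tool_pos: [500.7, -238.5, 182.7]
tcp_rot: [15.0, 90.0, -63.9]
ft_force: [-0.4, 0.0, 0.4]
finger_gap: 0.1
```

>>> drive_tool(
  deltas=[
    [255,0,-0.025,0,0,0,0],
    [255,0,-0.055,0,0,0,0],
    [255,0,-0.08,0,0,0,0],
    [255,0,-0.09,0,0,0,0],
    [255,0,-0.09,0,0,0,0],
    [255,0,-0.09,0,0,0,0],
    [255,0,-0.09,0,0,0,0],
    [255,0,-0.09,0,0,0,0],
    [255,0,-0.09,0,0,0,0],
    [255,0,-0.09,0,0,0,0],
  ],
)

```text
time: 25.4
tool_pos: [414.4, -254.6, 182.0]
tcp_rot: [-149.3, 90.0, 131.8]
ft_force: [0.2, 0.1, -0.4]
finger_gap: 0.1
```

Run:
```python
from mv import *
P,R,s=cur();print(P,w2b(P),s["ft_force"],s["time"])
crop(snapshot("side"),190,160,160,120,5,"pics/s18.png");T=snapshot("top");crop(T,240,150,160,120,5,"pics/t18.png")
```

```text
[ 414.41373943 -254.63149369  181.988679  ] [-145.18407292  190.83375991  181.988679  ] [ 0.15490794  0.09332764 -0.39461237] 25.4
```

View pics/s18.png

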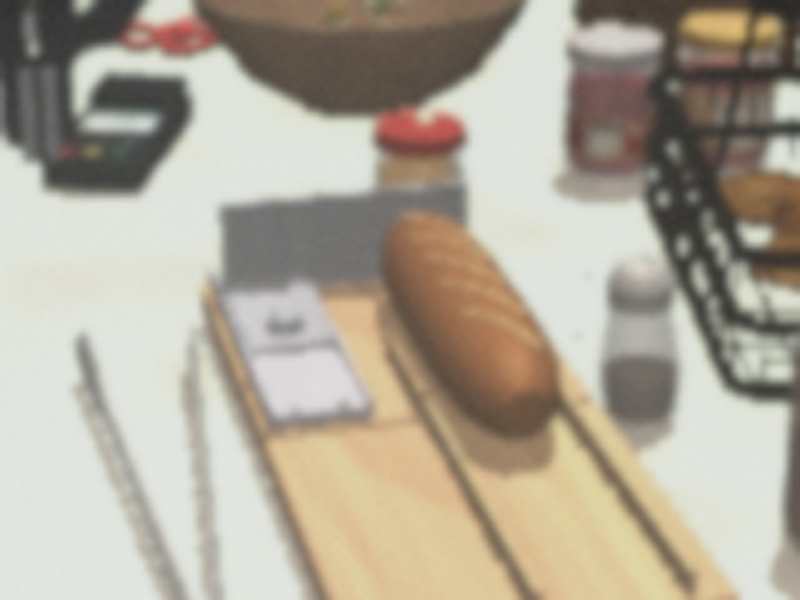

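View pics/t18.png

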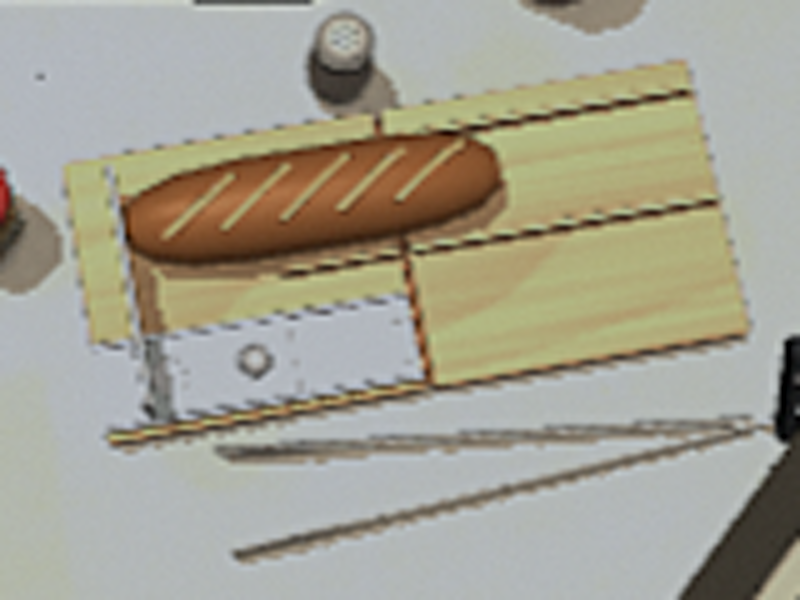

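The top view shows the loaf's front (125,220) at the plate and the button dome at (255,360). I'll take one closer look at the button height and the loaf contact with the wrist camera before handing in.

Run:
```python
from mv import *
S=snapshot("side");crop(S,225,205,60,45,13,"pics/s19.png")
a=cv2.imread("pics/side0.png")[205:250,225:285];cv2.imwrite("pics/s0b.png",cv2.resize(a,None,fx=13,fy=13,interpolation=cv2.INTER_CUBIC))
for z in(34,43.5):print((px(S,b2w((78,54,z)))-[225,205])*13)
P,R,s=cur();print(delta(b2w((60,110,182)),des(-1)))
```

```text
[[285.04078018 260.05850049]]
[[284.16210776 217.37452358]]
(array([ 1.000e-04,  8.100e-02, -2.053e-01]), array([-0.0009, -0.0002,  0.0002]))
```

View pics/s19.png

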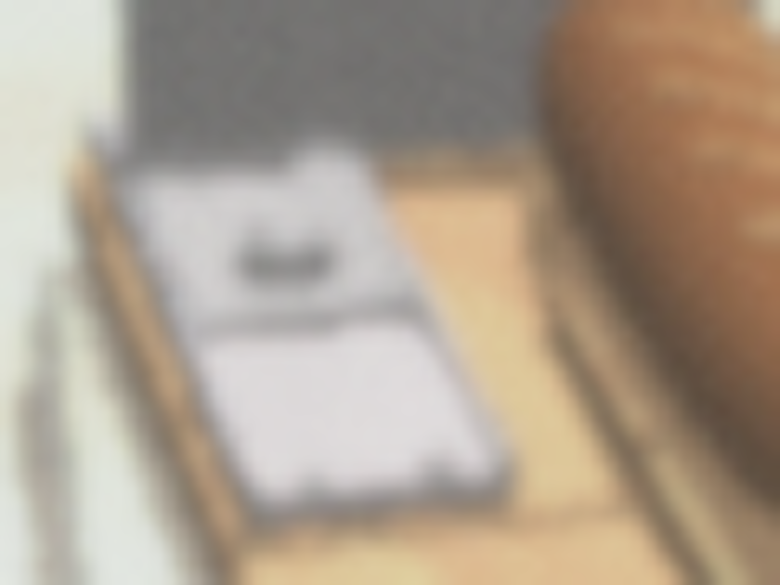

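View pics/s0b.png

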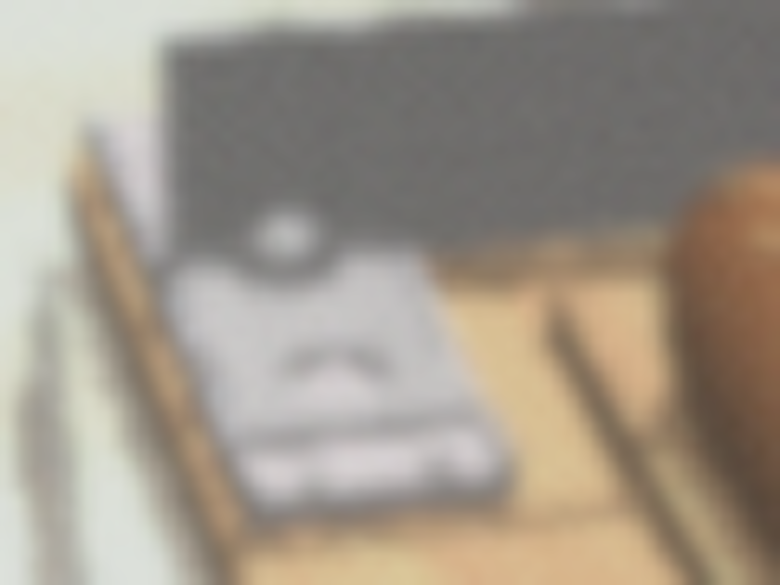

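>>> drive_tool(
  deltas=[
    [255,0,0,-0.015,0,0,0],
    [255,0,0.01,-0.045,0,0,0],
    [255,0,0.02,-0.075,0,0,0],
    [255,0,0.035,-0.105,0,0,0],
    [255,0,0.05,-0.135,0,0,0],
    [255,0,0.06,-0.16,0,0,0],
    [255,0,0.06,-0.17,0,0,0],
    [255,0,0.06,-0.17,0,0,0],
    [255,0,0.06,-0.17,0,0,0],
    [255,0,0.06,-0.17,0,0,0],
  ],
)

```text
time: 26.38
tool_pos: [440.0, -77.5, 182.2]
tcp_rot: [-14.1, 90.0, -93.1]
ft_force: [-0.1, -0.1, -0.4]
finger_gap: -0.1
```

Run:
```python
from mv import *
d=snapshot("wrist");crop(d,220,30,320,240,2.5,"pics/w20.png");s=sense();print(s["ft_force"],s["time"])
for Q in [(78,54,43.5),(140,-30,51),(140,54,82),(140,-60,82),(128,54,34)]:print(Q,(px(d,b2w(Q))-[220,30])*2.5)
```

```text
[0.18250179 0.91181494 0.33579204] 26.4333
(78, 54, 43.5) [[346.21525591 247.58580349]]
(140, -30, 51) [[611.70548403  61.32945334]]
(140, 54, 82) [[390.18183355  47.18347794]]
(140, -60, 82) [[764.45264134  46.60299321]]
(128, 54, 34) [[349.87358964 104.47437987]]
```

View pics/w20.png

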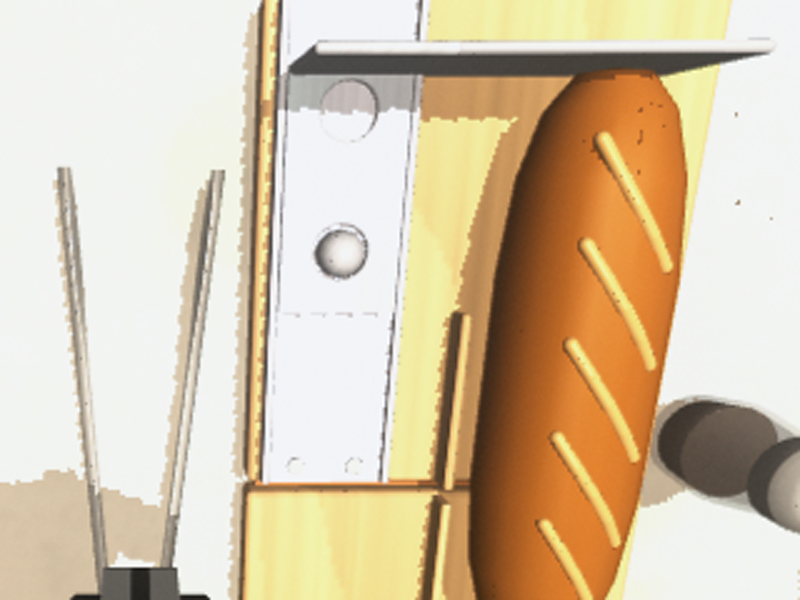

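The dome stands up out of the rear hole at (342,250), and the loaf's front meets the plate's face at (620,70). The tool is high and clear, so I'll hand in.

```bash
python3 -c "
from bench import hand_in
print(hand_in())"
```

```text
the job is handed in; nothing more can be done
None
```

The stop is at its long setting with the button up in the other hole, and the loaf rests against it. I handed in at about 26.4 s with the arm high and clear; no verdict was reported.

- **Stop:** I pressed the button with the shut fingers and pushed the stop about 50 mm, until the force rose to 22 N at the end of its travel. The last wrist picture shows the dome standing up in the rear hole.
- **Loaf:** I pushed it about 105 mm along the groove at its rear tip, without lifting it. The push force rose to about 8 N when it met the stop. After I backed off, the top and wrist pictures show its front against the plate.
- **Bystanders:** I saw no movement of the tongs, shaker, jars or card reader in the pictures, and nothing else was touched.

**Checks that disagreed:**
- **Fingertip height:** The cameras showed the real fingertips about 40 mm higher than the reported TCP. I went by pictures and force instead. Finding the strap this way pressed it with 14.5 N for a moment.
- **Board fit:** The first board position from the fixed cameras was about 6 mm off at the button. I corrected it with the wrist camera.
- **Button in the side view:** The side picture alone was too blurred to show clearly that the button was up. I relied on the wrist picture for that.

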